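Recharge the detergent pot of the dishwashing line

TASK

Recharge the detergent pot beside the dishwasher: first shut its water feed, which was left partly open, by turning the valve's handwheel clockwise down to its stop, then take the lid off, lay it on the counter and put every white detergent puck into the pot. Put the lid back so that it sits seated and level on the rim, and only then open the feed fully, turning the handwheel anticlockwise up to its stop. Leave the bottle, the mug and the brush where they are.

Things in the scene. Friction and masses are not known exactly. Their poses are not given: they have to be found in the camera images.
- dissolver: Detergent pot and its feed valve, one assembly fixed to the counter. Round metal pot, 168 mm across outside, wall 4 mm (160 inside), rim 115 mm above the counter. Origin: on the counter under the pot's centre, z up. Its +y points from the pot along the copper feed pipe to the valve, its +x to a low outlet pipe reaching out 136 mm.
- pot_rim (a point): Centre of the pot's mouth, in the plane of its rim (115 mm above the counter); z up.
- pot_floor (a point): Centre of the pot's flat perforated floor, 30 mm above the counter and 85 mm below the rim.
- feed_wheel (a joint): Angle of the valve's handwheel in rad: 0 = shut at its lower stop, 7.85 = fully open at its upper stop (one and a quarter turns); starts at 0.8 to 1.6. Grows anticlockwise seen from above. Stem and wheel rise 12 mm a turn (15 mm in all). Friction about 0.2 N m; it stays where it is left.
- wheel_centre (a point): Centre of the grey handwheel on the valve's upright stem, 185 mm from the pot's axis, in the mid-plane of its rim: 135 mm above the counter when shut, 150 mm fully open. Rim 64 mm across outside, of 11 mm round bar; 4 spokes; hub 20 mm across, 10 mm above this point. Below the rim the valve is under 18 mm from the axis, the 26 mm thick pipe 77 mm down. Can be gripped from above across the rim.
- lid_seat (a point): Centre of the underside of the lid's disc, at pot_rim when seated; z towards the knob. Grey plastic disc 180 mm across, 6 mm thick, 0.3 kg; under it a plug 10 mm deep, 150 mm across, chamfered to 136 mm, that drops into the pot's mouth. Starts seated on the pot. On the counter it stands on its plug. Counter space for it is free 0.55 m from the robot, 40 degrees to its right.
- lid_knob (a point): On the axis of the lid's upright black knob, 30 mm above lid_seat and 24 mm above the disc's top face. Knob 31 mm across, 38 mm tall, its top 14 mm above this point.
- puck1_centre (a point): Centre of a white detergent puck, a disc 46 mm across and 26 mm tall, 75 g; it lies flat on the counter, so this point starts 13 mm up; z along its axis. Three to five pucks are there (None: absent).
- puck2_centre (a point): Centre of a white detergent puck, a disc 46 mm across and 26 mm tall, 75 g; it lies flat on the counter, so this point starts 13 mm up; z along its axis. Three to five pucks are there (None: absent).
- puck3_centre (a point): Centre of a white detergent puck, a disc 46 mm across and 26 mm tall, 75 g; it lies flat on the counter, so this point starts 13 mm up; z along its axis. Three to five pucks are there (None: absent).
- puck4_centre (a point): Centre of a white detergent puck, a disc 46 mm across and 26 mm tall, 75 g; it lies flat on the counter, so this point starts 13 mm up; z along its axis. Three to five pucks are there (None: absent).
- puck5_centre (a point): Centre of a white detergent puck, a disc 46 mm across and 26 mm tall, 75 g; it lies flat on the counter, so this point starts 13 mm up; z along its axis. Three to five pucks are there (None: absent).
- rinse_bottle: Bystander: white plastic bottle, 64 mm across, 170 mm tall, to be left alone; origin at the centre of its underside.
- mug: Bystander: white mug 80 mm across, 92 mm tall, handle at its +y, to be left alone; origin at the centre of its underside.
- dish_brush: Bystander: long-handled washing-up brush, 250 mm long, lying along its own x with the round head (56 mm across, 36 mm tall) at +x, to be left alone; origin under its middle.
Mind the look-alikes: they are no part of the job. What is shaped like the part that bears puck1_centre but green is not meant. There is more than one size of the part that bears lid_seat; the job needs the larger.

How it is judged:
By the outcome, as a careful person would: the job done as asked, in the order asked, and still so for the second after the job is handed in, with the robot touching nothing.
Of puck1, puck2, puck3, puck4, puck5 only 3 to 5 are there at a start; the rules pass over those that are not, and their reading is None.
At some moment in a run one of puck1, puck2, puck3, puck4, puck5, lid may be knocked a few centimetres aside while the robot is not near it.
It also fails if it takes over 210 s, if anything falls off the work surface, if the arm or the gripper's body presses on something with over 40 N, if the wrist force passes 120 N, or if a joint passes its speed limit or range.

ROBOT

A 6-joint arm with a two-finger parallel gripper is mounted at the origin on the work surface. World frame = base frame: x ahead of the robot, y to its left, z up, the work surface at z = 0. Lengths are in m, angles in degrees, forces in N, time in s.
With the tool pointing down it reaches from about 0.3 to 0.875 m from the base axis. Payload 4.2 kg.
Tool frame: the origin (TCP) lies between the finger pads; the fingertips stand 8 mm ahead of it and the grasp point (between the pads) lies 11 mm behind it (ctrl.tip_reach is the distance from the TCP to the fingertips, in m); z points along the fingers, y is the direction in which the jaws open and shut (so a half turn about z gives the same grasp; the last joint's range is limited). The gripper opens to 85 mm and grips with 20 to 120 N. Pads are 22 mm wide; open, the fingers measure 114 mm over their backs; the gripper's body (76 mm by 85 mm) begins 54 mm behind the grasp point. The pads swing forward as they close: fully open they stand 13 mm farther back than shut.
Start: joints at [65.031, 18.312, 89.639, -0, 72.044, -1.146], TCP at [0.232, 0.526, 0.239] pointing down, gripper open.
Joint ranges: [-177.97, 177.97], [-48.28, 115.42], [12.27, 149.76], [-77.06, 257.06], [2.81, 150.46], [-146.56, 146.56]. Speed limits (degrees/s): [147.25, 147.25, 180, 180, 180, 180].

INTERFACE

Orientations are given as a 3x3 rotation matrix whose columns are the frame's x, y, z axes.
In Python, from bench import ctrl, read_camera, camera_params, look_for, outline_of, place_of gives the robot as it stands.
- The arm moves only by the tool send_rows, never from a script. Its argument "steps" is a list of rows, each a list of 2 entries, a list of its own where there are three numbers: the shift along the tool's x, y, z in cm, then the turn about the tool's z in rad. In form: [[[x, y, z], turn], ...]. A call has 1 to 5 rows; each row shifts and turns the commanded pose from where the row before left it, along the tool's axes as they then stand; what a row does not reach is not made up. A row lasts 1/10 s, in which the tool goes at most 50 mm and 8.59 degrees, less where a joint would pass 70% of its speed; a pose out of reach is approached as far as the arm can. A call with a gripper value outside its range is refused whole. "fingers" is the finger opening in cm, from 0 to 8.54, set as the call begins (left out, the last holds). The fingers move at their own pace and stop on an object; "newtons" is the grip in N (left out, the last holds). Time passes only in rows, so rows that do not move let the fingers close. It gives the time, the measured TCP pose, the force and the opening at its end, in the units of the state.
- ctrl.read_state(): the state, without advancing time (a new reading comes with each control period).
- read_camera(name): name is "scene" or "top" or "wrist"; returns the picture (400x640x3 uint8, blue, green, red); there is no depth.
- camera_params(name): a dict with "fx", "fy", "cx", "cy" (pixels), "camera_from_world" (4x4, takes a point from world to camera coordinates). Camera axes: x right, y down, z forward; pixel columns grow to the right and rows downward; lengths in m; the calibration is good to about 2 mm. The wrist camera is an equidistant fisheye: a pixel r from the principal point sees the ray r / f radians off the axis. A picture is of the moment at which its call begins: read the wrist's pose just before it. camera_params takes no time and is no camera call; for the wrist camera it gives the pose at the moment of the call.
- ctrl.close_job(): hands the job in, once; it reports no verdict.
Trained networks look in the newest picture that a camera, given by its name, has taken for a name from the list of things; names that differ only in an ending like _2 or _b are one class to them, and where a whole thing is asked for, a point or a joint stands for the part that bears it (a point fixed in the world has none). Each returns a list of dicts, best first, with "conf" (0 to 1); they miss things now and then, are a little off and sometimes report something else, mostly with a low value. They report only what shows in the picture. A call takes as long as a camera call. They do not tell look-alikes from the thing itself.
- look_for(camera, target): "position" ([x, y, z] in m, in world coordinates, good to about 4 mm: the middle of the surface that is visible of it).
- outline_of(camera, target): "region" (400x640 bool, what is visible of it).
- place_of(camera, target): "position" ([x, y, z] in m, in world coordinates, good to about 4 mm: a listed point, or the origin of a listed thing).
The state is a dict: "time": time; "joint_positions": joint angles; "joint_velocities": joint speeds; "joint_torque": joint torques, N m; "eef_pos": TCP position; "ee_rot": TCP orientation; "force": force on the tool from outside, world axes, zero at the start; "wrist_torque": the same for the moment, N m; "gripper_width": opening from 0.0 (shut) to 1.0 (fully open).
Only numpy, scipy, OpenCV 4.12 (cv2) and the standard library are available. Lean on these libraries where they do the work, as an engineer would, in place of code of your own. Each camera call takes 0.05 s, during which the arm holds its last target.

## Working session

There is one attempt and no reset: what is moved stays moved. The work goes in short steps, Python scripts to look and compute and a tool call to move; the robot and the scene stay as the last step left them, time stands still between calls to the robot, and variables do not carry over. Pictures are saved under pics/ and viewed, and the job is handed in when it is done.

Besides the shell and the picture viewer there is one more tool, called after "Emit:" as name(argument=value, ...) on one line, values as JSON. send_rows: Moves the arm, as the interface text tells. Its arguments: {"type":"object","properties":{"steps":{"type":"array","items":{"type":"array"}},"fingers":{"type":"number"},"newtons":{"type":"number"}},"required":["steps"]}

```bash
ls; mkdir -p pics; python3 - <<'E'
from bench import ctrl, read_camera, camera_params, look_for, outline_of, place_of
import cv2, numpy as np
s=ctrl.read_state()
for k,v in s.items(): print(k,v)
for n in ["scene","top","wrist"]:
    im=read_camera(n); cv2.imwrite(f"pics/{n}0.png",im)
    p=camera_params(n); print(n,{k:np.round(v,3).tolist() for k,v in p.items()})
print(ctrl.tip_reach)
E
```

```text
pics
time 0.0
joint_positions [ 6.50294962e+01  1.83523403e+01  8.97059202e+01 -4.90140438e-04
  7.20444582e+01 -1.14540045e+00]
joint_velocities [-0.07881351  0.0026115  -0.05620152  0.01508243 -0.07881041 -0.04597939]
joint_torque [-2.61079691e-05 -4.15521741e+01 -2.34157974e+01 -2.99907572e-05
  8.10621801e-03 -8.43426108e-06]
eef_pos [0.23207186 0.52558477 0.23847853]
ee_rot [[-9.14783830e-01  4.03943043e-01 -7.49447023e-04]
 [ 4.03943738e-01  9.14782381e-01 -1.62863414e-03]
 [ 2.77055023e-05 -1.79258261e-03 -9.99998393e-01]]
force [-0.12164886  0.2272606  -0.42828647]
wrist_torque [ 0.04955739 -0.01247935  0.03678969]
gripper_width 1.0027122244784366
scene {'fx': 407.014, 'fy': 407.014, 'cx': 318.768, 'cy': 197.472, 'camera_from_world': [[-0.638, 0.77, -0.002, 0.438], [0.62, 0.512, -0.595, -0.293], [-0.457, -0.381, -0.804, 1.481], [0.0, 0.0, 0.0, 1.0]]}
top {'fx': 394.682, 'fy': 394.682, 'cx': 319.126, 'cy': 194.702, 'camera_from_world': [[-0.022, -1.0, -0.022, -0.015], [-0.984, 0.026, -0.179, 0.644], [0.179, 0.018, -0.984, 0.918], [0.0, 0.0, 0.0, 1.0]]}
wrist {'fx': 309.707, 'fy': 309.707, 'cx': 312.272, 'cy': 196.24, 'camera_from_world': [[0.404, 0.915, -0.001, -0.574], [0.883, -0.39, 0.26, -0.033], [0.238, -0.106, -0.965, 0.378], [0.0, 0.0, 0.0, 1.0]]}
0.008
```

View pics/scene0.png

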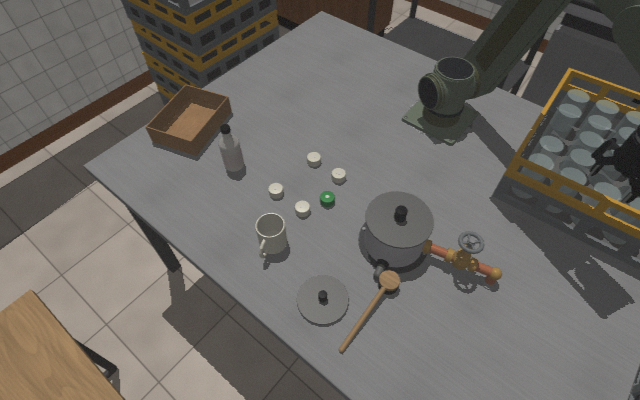

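View pics/top0.png

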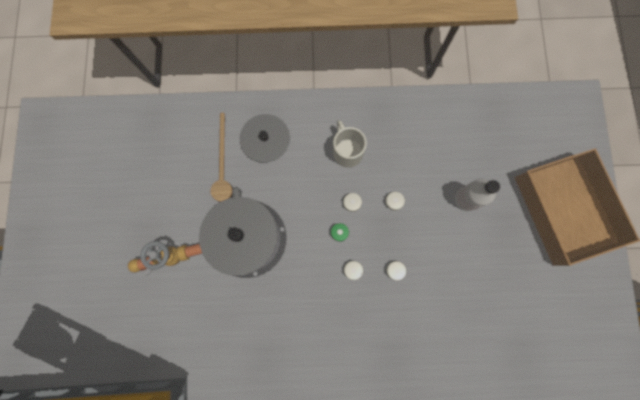

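View pics/wrist0.png

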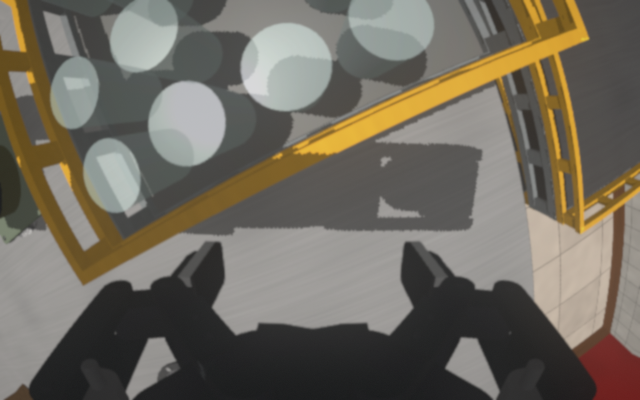

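Scene and top: four white pucks at top pixels (353,202), (396,201), (354,270) and (397,271), with a green look-alike at (340,232). The large lid is on the pot at (240,236), and the smaller lid lies on the counter at (265,138). The handwheel is at (155,255), the mug at (349,147), the bottle at (485,192) and the brush at (222,160).

```bash
cat > h.py <<'E'
from bench import ctrl, read_camera, camera_params, look_for, outline_of, place_of
import cv2, numpy as np
np.set_printoptions(precision=4,suppress=True)
def ray(cam,u,v,p=None):
    p=p or camera_params(cam); T=np.array(p["camera_from_world"]); R=T[:3,:3]; c=-R.T@T[:3,3]
    x=(u-p["cx"])/p["fx"]; y=(v-p["cy"])/p["fy"]
    if cam=="wrist":
        r=np.hypot(x,y); d=np.array([x/r*np.sin(r),y/r*np.sin(r),np.cos(r)]) if r>1e-9 else np.array([0,0,1.])
    else: d=np.array([x,y,1.])
    return c,R.T@(d/np.linalg.norm(d))
def at_z(cam,u,v,z,p=None):
    c,d=ray(cam,u,v,p); return c+d*(z-c[2])/d[2]
def proj(cam,X,p=None):
    p=p or camera_params(cam); T=np.array(p["camera_from_world"]); q=T[:3,:3]@np.asarray(X,float)+T[:3,3]
    if cam=="wrist":
        r=np.hypot(q[0],q[1]); th=np.arctan2(r,q[2]); k=th/max(r,1e-12)
        return np.array([p["cx"]+p["fx"]*q[0]*k,p["cy"]+p["fy"]*q[1]*k])
    return np.array([p["cx"]+p["fx"]*q[0]/q[2],p["cy"]+p["fy"]*q[1]/q[2]])
def st():
    s=ctrl.read_state(); R=s["ee_rot"]
    print("t",round(s["time"],2),"pos",s["eef_pos"],"yaw",np.degrees(np.arctan2(R[1,1],R[0,1])).round(2),"z",R[:,2],"F",s["force"],"T",s["wrist_torque"],"w",round(s["gripper_width"]*85.4,1),"j",np.array(s["joint_positions"]).round(1))
    return s
def tool(s,target):
    "shift in tool axes, cm"
    return (np.array(s["ee_rot"]).T@(np.asarray(target)-s["eef_pos"]))*100
E
python3 - <<'E'
from h import *
for cam in ["top","scene"]:
    read_camera(cam)
    for t in ["dissolver","pot_rim","wheel_centre","lid_seat","lid_knob","puck1_centre","rinse_bottle","mug","dish_brush"]:
        for d in place_of(cam,t)[:6]:
            if d["conf"]>.2: print(cam,t,d["conf"].__round__(2),np.array(d["position"]), proj(cam,d["position"]).round())
for u,v in [(353,202),(396,201),(354,270),(397,271)]: print(at_z("top",u,v,.026))
E
```

```text
top wheel_centre 0.63 [0.5025 0.3387 0.1374] [154. 255.]
top lid_seat 0.69 [0.544  0.1558 0.1202] [238. 235.]
top lid_seat 0.62 [0.8113 0.1107 0.0088] [265. 138.]
top lid_knob 0.86 [0.5426 0.1603 0.1454] [233. 234.]
top lid_knob 0.56 [0.8141 0.1145 0.0292] [263. 134.]
top puck1_centre 0.79 [ 0.6305 -0.1161  0.0146] [353. 202.]
top puck1_centre 0.64 [ 0.5572 -0.0809  0.0105] [340. 231.]
top rinse_bottle 0.9 [ 0.6336 -0.4102  0.0001] [466. 198.]
top mug 0.64 [ 0.7645 -0.1104  0.    ] [348. 153.]
top dish_brush 0.82 [ 0.7669  0.2258 -0.0014] [223. 156.]
scene dissolver 0.68 [0.5504 0.1563 0.    ] [391. 242.]
scene wheel_centre 0.67 [0.5095 0.3367 0.14  ] [469. 243.]
scene lid_seat 0.96 [0.8123 0.1128 0.005 ] [321. 299.]
scene lid_seat 0.7 [0.5433 0.1611 0.1115] [400. 220.]
scene lid_seat 0.7 [0.5454 0.1539 0.1466] [399. 212.]
scene lid_knob 0.79 [0.8111 0.1155 0.0264] [322. 296.]
scene lid_knob 0.69 [0.5432 0.1556 0.1404] [400. 213.]
scene puck1_centre 0.54 [ 0.6318 -0.1154  0.0129] [301. 208.]
scene rinse_bottle 0.92 [ 0.6386 -0.4126 -0.0007] [232. 165.]
scene rinse_bottle 0.66 [ 0.453 -0.217  0.016] [313. 157.]
scene mug 0.96 [ 0.7668 -0.1069  0.0066] [272. 241.]
scene dish_brush 0.68 [0.7666 0.2253 0.0005] [366. 313.]
scene dish_brush 0.52 [ 0.4547 -0.2174  0.013 ] [313. 158.]
[ 0.6277 -0.1159  0.026 ]
[ 0.6275 -0.2248  0.026 ]
[ 0.4581 -0.112   0.026 ]
[ 0.4534 -0.2174  0.026 ]
```

```bash
python3 - <<'E'
import cv2
im=cv2.imread("pics/top0.png"); a=cv2.resize(im[170:300,110:300],None,fx=4,fy=4,interpolation=cv2.INTER_CUBIC); cv2.imwrite("pics/c1.png",a)
im=cv2.imread("pics/scene0.png"); a=cv2.resize(im[140:300,340:520],None,fx=3.5,fy=3.5,interpolation=cv2.INTER_CUBIC); cv2.imwrite("pics/c2.png",a)
E
```

```text
(no output)
```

View pics/c1.png

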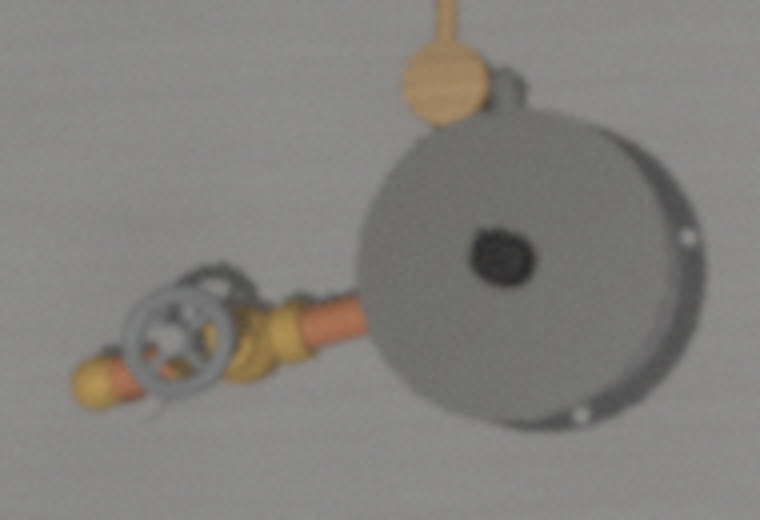

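View pics/c2.png

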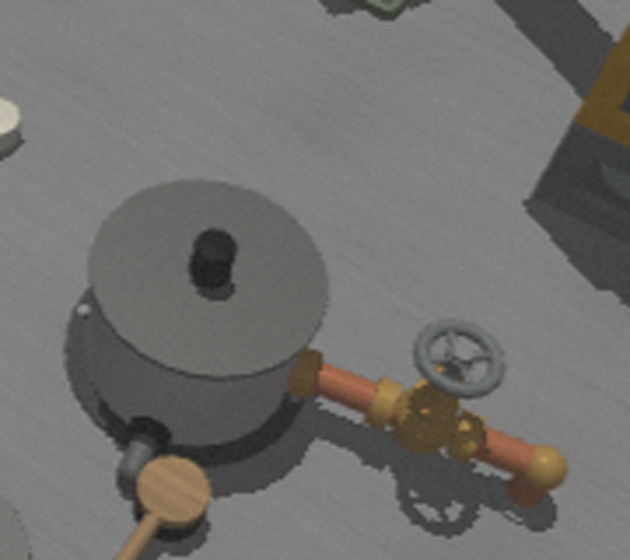

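```bash
python3 - <<'E'
from h import *
s=st()
print(at_z("top",155,255.2,.137),at_z("scene",471.1,242.3,.137))
# lid disc edges: fit
print("knob top", at_z("top",110+503/4,170+255/4,.159), at_z("scene",340+215/3.5,140+243/3.5,.159))
print("lid top", at_z("top",110+517/4,170+266/4,.121),at_z("scene",340+208/3.5,140+278/3.5,.121))
print(tool(s,[.506,.338,.26]))
E
```

```text
t 1.15 pos [0.2323 0.526  0.2393] yaw 66.17 z [ 0.      0.0001 -1.    ] F [ 0.733  -0.8089  0.2449] T [ 0.0477  0.0031 -0.0114] w 85.2 j [65.  18.3 89.6  0.  72.  -1.1]
[0.5013 0.3361 0.137 ] [0.5026 0.3399 0.137 ]
knob top [0.5428 0.1511 0.159 ] [0.5438 0.1578 0.159 ]
lid top [0.5396 0.1518 0.121 ] [0.548  0.1615 0.121 ]
[-32.6353  -6.1416  -2.067 ]
```

Emit:
send_rows(steps=[[[-1, -0.2, -1], 0], [[-3, -0.6, -0.1], 0], [[-4, -0.78, 0], 0], [[-4, -0.78, 0], 0], [[-4, -0.78, 0], 0]], fingers=8.5, newtons=60)

```text
time: 1.65
eef_pos: [0.3676, 0.4314, 0.2514]
ee_rot: [[-0.915, 0.404, 0.001], [0.404, 0.915, 0.001], [-0.001, 0.001, -1.0]]
force: [0.3, 0.5, -0.1]
gripper_width: 0.991
```

Emit:
send_rows(steps=[[[-4, -0.78, 0], 0], [[-4, -0.78, 0], 0], [[-4, -0.78, 0], 0], [[-3, -0.5, 0], 0], [[-1.4, -0.25, 0], 0]])

```text
time: 2.15
eef_pos: [0.5059, 0.336, 0.2509]
ee_rot: [[-0.914, 0.407, 0.001], [0.407, 0.914, 0.0], [-0.001, 0.001, -1.0]]
force: [0.4, 0.4, 0.1]
gripper_width: 0.998
```

Emit:
send_rows(steps=[[[0, 0, 0], -0.1], [[0, 0, 0], -0.14], [[0, 0, 0], -0.14], [[0, 0, 0], -0.14], [[0, 0, 0], -0.14]])

```text
time: 2.65
eef_pos: [0.503, 0.3384, 0.2509]
ee_rot: [[-0.969, -0.248, -0.0], [-0.248, 0.969, 0.001], [-0.0, 0.0, -1.0]]
force: [0.8, 0.5, -0.8]
gripper_width: 0.992
```

Emit:
send_rows(steps=[[[0, 0, 0], -0.14], [[0, 0, 0], -0.14], [[0, 0, 0], -0.14], [[0, 0, 0], -0.1], [[0, 0, 0], 0]])

```text
time: 3.15
eef_pos: [0.5031, 0.3384, 0.2509]
ee_rot: [[-0.722, -0.692, 0.0], [-0.692, 0.722, 0.0], [-0.0, 0.0, -1.0]]
force: [0.3, -0.4, 0.1]
gripper_width: 0.999
```

```bash
python3 - <<'E'
from h import *
s=st()
im=read_camera("wrist"); cv2.imwrite("pics/w1.png",im)
for d in place_of("wrist","wheel_centre"): print(d["conf"],np.array(d["position"]))
print(proj("wrist",[.503,.338,.137]))
print(tool(s,[.503,.338,.137]))
E
```

```text
t 3.15 pos [0.5031 0.3384 0.2509] yaw 133.81 z [ 0.0001  0.0005 -1.    ] F [ 0.3178 -0.3657  0.1403] T [-0.0299  0.0155 -0.0413] w 85.3 j [  32.8   20.8   84.3    0.    75.  -101. ]
0.91 [0.5022 0.3412 0.1389]
0.53 [0.5469 0.1587 0.1446]
[311.8785 194.9131]
[ 0.0419 -0.0293 11.3864]
```

View pics/w1.png

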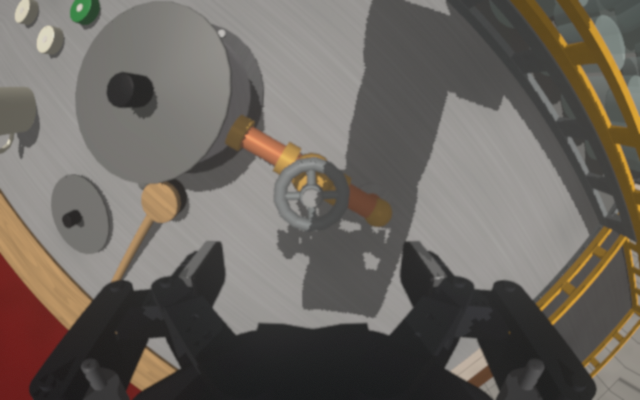

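The wrist view shows the wheel at (312,195), matching the projected estimate. I'll go down around the rim.

Emit:
send_rows(steps=[[[0, 0, 4], 0], [[0, 0, 4], 0], [[0, 0, 2.5], 0], [[0, 0, 1.5], 0], [[0, 0, 0.9], 0]])

```text
time: 3.75
eef_pos: [0.5028, 0.3379, 0.1198]
ee_rot: [[-0.723, -0.691, -0.002], [-0.691, 0.723, -0.001], [0.002, 0.001, -1.0]]
force: [-0.3, -0.0, -0.0]
gripper_width: 0.998
```

Emit:
send_rows(steps=[[[0, 0, 0], 0], [[0, 0, 0], 0], [[0, 0, 0], 0], [[0, 0, 0], 0], [[0, 0, 0], 0]], fingers=5.5, newtons=60)

```text
time: 4.25
eef_pos: [0.504, 0.3382, 0.1224]
ee_rot: [[-0.722, -0.692, 0.002], [-0.692, 0.722, 0.001], [-0.002, -0.001, -1.0]]
force: [-0.6, -2.2, 4.0]
gripper_width: 0.711
```

```bash
python3 - <<'E'
from h import *
s=st()
im=read_camera("wrist"); cv2.imwrite("pics/w2.png",im)
im=read_camera("scene"); cv2.imwrite("pics/s2.png",cv2.resize(im[140:320,380:600],None,fx=3,fy=3))
E
```

```text
t 4.25 pos [0.504  0.3382 0.1224] yaw 133.77 z [ 0.0017  0.0008 -1.    ] F [-0.6036 -2.2316  4.0313] T [-0.3442 -0.0193 -0.1819] w 60.7 j [  32.8   26.4   94.9   -0.    58.7 -101. ]
```

View pics/w2.png

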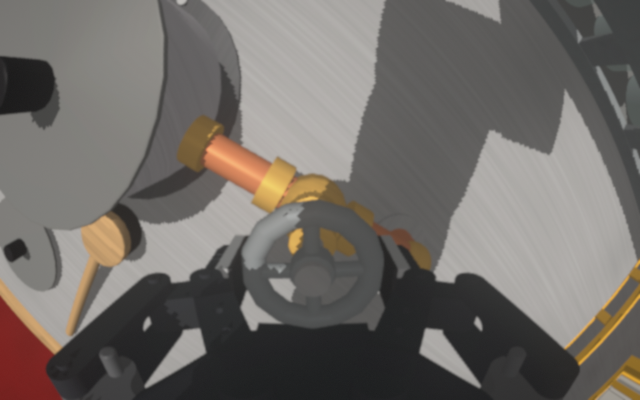

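Emit:
send_rows(steps=[[[0, 0, 0.02], 0.1], [[0, 0, 0.02], 0.1], [[0, 0, 0.02], 0.1], [[0, 0, 0.02], 0.1], [[0, 0, 0], 0]])

```text
time: 4.85
eef_pos: [0.5042, 0.3381, 0.1216]
ee_rot: [[-0.935, -0.355, 0.002], [-0.355, 0.935, 0.0], [-0.002, -0.0, -1.0]]
force: [0.2, -3.2, 6.7]
gripper_width: 0.709
```

```bash
python3 - <<'E'
from h import *
s=st()
im=read_camera("wrist"); cv2.imwrite("pics/w3.png",im)
E
```

```text
t 4.85 pos [0.5042 0.3381 0.1216] yaw 110.79 z [ 0.002   0.0002 -1.    ] F [ 0.2294 -3.1704  6.6943] T [-0.6005 -0.1237 -0.2038] w 60.6 j [ 32.8  26.4  94.9  -0.1  58.6 -78. ]
```

View pics/w3.png

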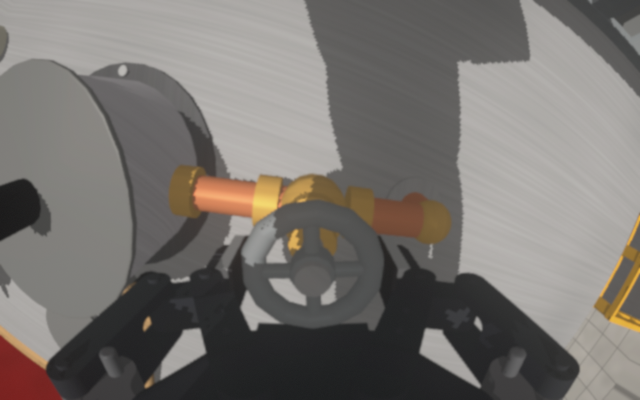

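Emit:
send_rows(steps=[[[0, 0, 0.02], 0.1], [[0, 0, 0.02], 0.1], [[0, 0, 0.02], 0.1], [[0, 0, 0], 0]])

```text
time: 5.3
eef_pos: [0.5041, 0.3379, 0.1211]
ee_rot: [[-0.998, -0.063, 0.002], [-0.063, 0.998, -0.0], [-0.002, -0.0, -1.0]]
force: [1.0, -4.2, 6.6]
gripper_width: 0.71
```

```bash
python3 -c "
from h import *
st()"
```

```text
t 5.3 pos [0.5041 0.3379 0.1211] yaw 93.61 z [ 0.002  -0.0001 -1.    ] F [ 1.0372 -4.1505  6.6386] T [-0.671  -0.0279 -0.2253] w 60.7 j [ 32.8  26.4  95.   -0.1  58.5 -60.8]
```

Emit:
send_rows(steps=[[[0, 0, 0.02], 0.1], [[0, 0, 0], 0]])

```text
time: 5.5
eef_pos: [0.5042, 0.3378, 0.1209]
ee_rot: [[-0.999, 0.037, 0.002], [0.037, 0.999, -0.0], [-0.002, -0.0, -1.0]]
force: [0.2, -4.1, 6.5]
gripper_width: 0.709
```

```bash
python3 -c "
from h import *
st()"
```

```text
t 5.5 pos [0.5042 0.3378 0.1209] yaw 87.88 z [ 0.002  -0.0002 -1.    ] F [ 0.2113 -4.0935  6.5033] T [-0.7077 -0.0146 -0.201 ] w 60.5 j [ 32.8  26.5  95.   -0.1  58.5 -55.1]
```

Emit:
send_rows(steps=[[[0, 0, 0.02], 0.1], [[0, 0, 0.02], 0.1], [[0, 0, 0], 0]])

```text
time: 5.8
eef_pos: [0.5041, 0.3378, 0.1205]
ee_rot: [[-0.972, 0.235, 0.002], [0.235, 0.972, -0.0], [-0.002, 0.0, -1.0]]
force: [-0.0, -5.0, 7.6]
gripper_width: 0.712
```

```bash
python3 -c "
from h import *
st()"
```

```text
t 5.8 pos [0.5041 0.3378 0.1205] yaw 76.42 z [ 0.0019 -0.0003 -1.    ] F [-0.046  -5.0172  7.588 ] T [-0.7347 -0.031  -0.2344] w 60.8 j [ 32.8  26.5  95.   -0.1  58.4 -43.6]
```

Emit:
send_rows(steps=[[[0, 0, 0.02], 0.1], [[0, 0, 0.02], 0.1], [[0, 0, 0], 0]])

```text
time: 6.1
eef_pos: [0.5041, 0.3377, 0.1201]
ee_rot: [[-0.906, 0.423, 0.002], [0.423, 0.906, -0.001], [-0.002, 0.0, -1.0]]
force: [0.3, -3.7, 6.0]
gripper_width: 0.711
```

```bash
python3 -c "
from h import *
st()"
```

```text
t 6.1 pos [0.5041 0.3377 0.1201] yaw 64.96 z [ 0.0017 -0.0005 -1.    ] F [ 0.3166 -3.7015  6.0365] T [-0.7529  0.0433 -0.2401] w 60.7 j [ 32.8  26.5  95.   -0.1  58.4 -32.1]
```

Emit:
send_rows(steps=[[[0, 0, 0.02], 0.1], [[0, 0, 0.02], 0.1], [[0, 0, 0], 0]])

```text
time: 6.4
eef_pos: [0.5041, 0.3376, 0.1198]
ee_rot: [[-0.808, 0.59, 0.002], [0.59, 0.808, -0.002], [-0.003, -0.0, -1.0]]
force: [0.5, -4.2, 7.3]
gripper_width: 0.712
```

```bash
python3 -c "
from h import *
st()"
```

```text
t 6.4 pos [0.5041 0.3376 0.1198] yaw 53.86 z [ 0.0025 -0.0018 -1.    ] F [ 0.5119 -4.2019  7.2758] T [-0.7107  0.129   1.4923] w 60.8 j [ 32.8  26.5  95.1  -0.2  58.4 -21. ]
```

The wrist torque jumped to +1.5 N m after about 1.39 rad, so the wheel is at its lower stop. Releasing and lifting.

Emit:
send_rows(steps=[[[0, 0, 0], 0], [[0, 0, 0], 0], [[0, 0, 0], 0], [[0, 0, 0], 0]], fingers=8.5)

```text
time: 6.8
eef_pos: [0.5034, 0.3383, 0.1182]
ee_rot: [[-0.805, 0.594, -0.0], [0.594, 0.805, 0.0], [0.0, -0.0, -1.0]]
force: [0.6, -0.5, 0.2]
gripper_width: 0.996
```

Emit:
send_rows(steps=[[[0, 0, -1], 0], [[0, 0, -3], 0], [[0, 0, -4], 0], [[0, 0, -2], 0], [[0, 0, 0], 0]])

```text
time: 7.3
eef_pos: [0.5052, 0.3393, 0.223]
ee_rot: [[-0.805, 0.594, 0.007], [0.594, 0.805, 0.005], [-0.003, 0.008, -1.0]]
force: [0.0, -0.3, -0.7]
gripper_width: 0.996
```

```bash
python3 - <<'E'
from h import *
s=st()
im=read_camera("wrist"); cv2.imwrite("pics/w4.png",im)
for d in place_of("wrist","lid_knob"): print(d["conf"],np.array(d["position"]))
for t in ["scene","top"]:
    im=read_camera(t); cv2.imwrite(f"pics/{t}4.png",im)
    for d in place_of(t,"lid_knob")+place_of(t,"wheel_centre"): print(d["conf"],np.array(d["position"]))
print(tool(s,[.543,.156,.22]))
E
```

```text
t 7.3 pos [0.5052 0.3393 0.223 ] yaw 53.57 z [ 0.0072  0.0049 -1.    ] F [ 0.0452 -0.2654 -0.6656] T [ 0.0542  0.0031 -0.0126] w 85.0 j [ 32.8  21.7  86.9   0.   70.9 -20.8]
0.88 [0.5471 0.1573 0.1483]
0.85 [0.5423 0.1539 0.1422]
0.74 [0.8103 0.1126 0.0282]
0.64 [ 0.4575 -0.1093  0.0133]
0.93 [0.5432 0.1597 0.146 ]
0.92 [0.8107 0.114  0.0268]
[-13.9298 -12.5042   0.2408]
```

View pics/w4.png

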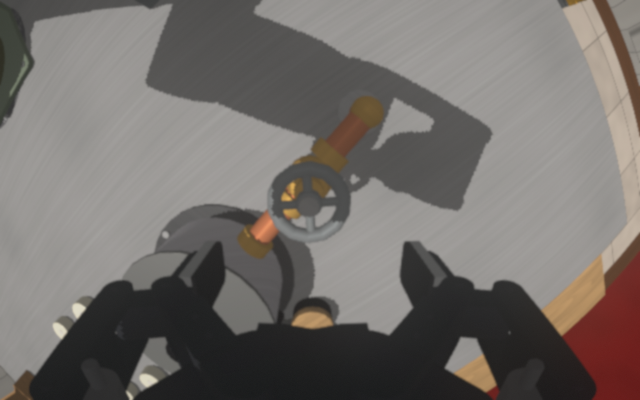

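Emit:
send_rows(steps=[[[-2.9, -2.6, 0], 0], [[-3.4, -3, 0], 0], [[-3.4, -3, 0], 0], [[-2.9, -2.7, 0], 0], [[-1.3, -1.2, 0], 0]])

```text
time: 8.2
eef_pos: [0.5412, 0.1519, 0.218]
ee_rot: [[-0.803, 0.596, -0.001], [0.596, 0.803, -0.001], [-0.0, -0.002, -1.0]]
force: [-0.1, 0.0, 0.4]
gripper_width: 0.992
```

```bash
python3 - <<'E'
from h import *
s=st()
im=read_camera("wrist"); cv2.imwrite("pics/w5.png",im)
for d in place_of("wrist","lid_knob"): print(d["conf"],np.array(d["position"]))
print(proj("wrist",[.543,.156,.159]))
E
```

```text
t 8.2 pos [0.5412 0.1519 0.218 ] yaw 53.42 z [-0.0009 -0.0012 -1.    ] F [-0.1052  0.0341  0.4037] T [0.0129 0.0832 0.0492] w 84.8 j [ 14.5  18.   93.3  -0.1  68.8 -38.9]
0.82 [0.5469 0.1567 0.1474]
0.69 [0.5075 0.3363 0.1374]
[318.5052 215.7301]
```

View pics/w5.png

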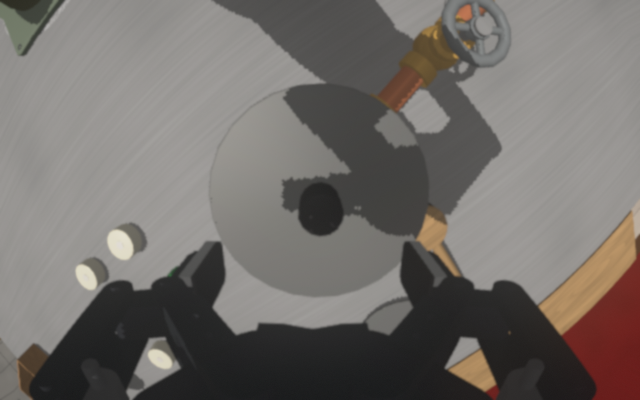

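```bash
python3 - <<'E'
from h import *
s=st()
k=at_z("wrist",321,213,.159); print(k, at_z("wrist",319,191,.121))
print(tool(s,[.544,.156,.137]))
E
```

```text
t 8.3 pos [0.5413 0.1527 0.2181] yaw 53.37 z [-0.0008 -0.0007 -1.    ] F [-0.2357  0.0109  0.2079] T [ 0.0499 -0.0428  0.0473] w 85.0 j [ 14.6  18.   93.2  -0.   68.8 -38.8]
[0.5425 0.1584 0.159 ] [0.5378 0.1612 0.121 ]
[-0.0185  0.4337  8.1098]
```

Emit:
send_rows(steps=[[[0, 0.4, 2], 0], [[0, 0.1, 3], 0], [[0, 0, 2], 0], [[0, 0, 1], 0], [[0, 0, 0], 0]])

```text
time: 8.8
eef_pos: [0.5431, 0.1596, 0.137]
ee_rot: [[-0.805, 0.593, -0.003], [0.593, 0.805, -0.001], [0.002, -0.002, -1.0]]
force: [-0.0, 0.9, -0.3]
gripper_width: 0.994
```

Emit:
send_rows(steps=[[[0, 0, 0], 0], [[0, 0, 0], 0], [[0, 0, 0], 0], [[0, 0, 0], 0], [[0, 0, 0], 0]], fingers=2, newtons=70)

```text
time: 9.3
eef_pos: [0.5443, 0.1588, 0.1397]
ee_rot: [[-0.805, 0.594, 0.001], [0.594, 0.805, -0.0], [-0.001, 0.001, -1.0]]
force: [-1.4, -2.0, 6.3]
gripper_width: 0.34
```

Emit:
send_rows(steps=[[[0, 0, 0], 0], [[0, 0, 0], 0], [[0, 0, 0], 0]])

```text
time: 9.6
eef_pos: [0.5443, 0.1588, 0.1397]
ee_rot: [[-0.805, 0.594, 0.001], [0.594, 0.805, -0.0], [-0.001, 0.001, -1.0]]
force: [-1.6, -0.4, 5.2]
gripper_width: 0.342
```

```bash
python3 - <<'E'
from h import *
s=st()
im=read_camera("wrist"); cv2.imwrite("pics/w6.png",im)
E
```

```text
t 9.6 pos [0.5443 0.1588 0.1397] yaw 53.57 z [ 0.0012 -0.0001 -1.    ] F [-1.621  -0.4095  5.2111] T [-0.3407  0.3351  0.0591] w 29.2 j [ 15.1  22.2  99.1  -0.   58.6 -38.4]
```

View pics/w6.png

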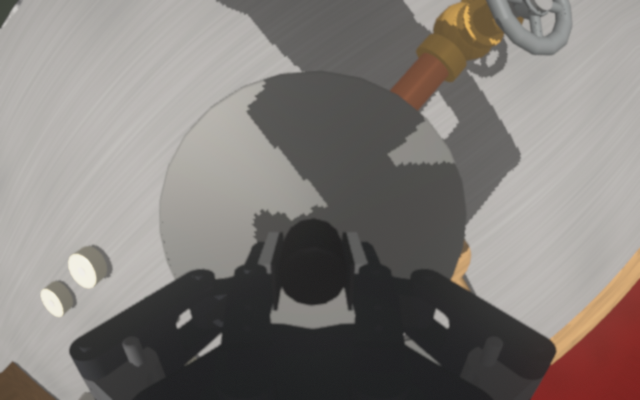

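Emit:
send_rows(steps=[[[0, 0, -0.5], 0], [[0, 0, -1.5], 0], [[0, 0, -3], 0], [[0, 0, -3], 0], [[0, 0, -3], 0]])

```text
time: 10.15
eef_pos: [0.5435, 0.159, 0.249]
ee_rot: [[-0.805, 0.594, -0.002], [0.594, 0.805, -0.0], [0.001, -0.001, -1.0]]
force: [0.7, -0.3, -3.3]
gripper_width: 0.342
```

Emit:
send_rows(steps=[[[0, 0, -2], 0], [[0, 0, -1], 0], [[0, 0, 0], 0]])

```text
time: 10.45
eef_pos: [0.5444, 0.1592, 0.2793]
ee_rot: [[-0.805, 0.594, 0.002], [0.594, 0.805, 0.001], [-0.001, 0.002, -1.0]]
force: [-0.3, -1.0, -3.4]
gripper_width: 0.343
```

```bash
python3 - <<'E'
from h import *
s=st()
im=read_camera("scene"); cv2.imwrite("pics/s7.png",im)
print(tool(s,[.415,-.365,.27]))
E
```

```text
t 10.45 pos [0.5444 0.1592 0.2793] yaw 53.57 z [ 0.0018  0.0008 -1.    ] F [-0.288  -1.0228 -3.4441] T [ 0.0371 -0.0531  0.0384] w 29.3 j [ 15.1  16.3  86.8   0.   76.8 -38.4]
[-20.7194 -49.86     0.8685]
```

View pics/s7.png

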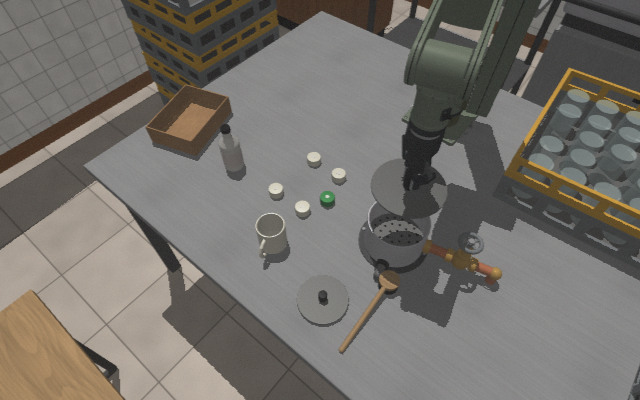

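The lid is held level at about (407,187) and the pot is open at (397,235). Carrying it to the free spot.

Emit:
send_rows(steps=[[[-0.5, -1.2, 0], 0], [[-1, -2.4, 0], 0], [[-1.5, -3.6, 0], 0], [[-1.5, -3.6, 0], 0], [[-1.5, -3.6, 0], 0]])

```text
time: 11.0
eef_pos: [0.5051, 0.0056, 0.2769]
ee_rot: [[-0.805, 0.593, -0.003], [0.593, 0.805, -0.001], [0.002, -0.002, -1.0]]
force: [0.5, -0.0, -3.1]
gripper_width: 0.342
```

Emit:
send_rows(steps=[[[-1.5, -3.6, 0], 0], [[-1.5, -3.6, 0], 0], [[-1.5, -3.6, 0], 0], [[-1.5, -3.6, 0], 0], [[-1.5, -3.6, 0], 0]])

```text
time: 11.5
eef_pos: [0.4583, -0.1835, 0.277]
ee_rot: [[-0.804, 0.594, -0.003], [0.594, 0.804, 0.001], [0.003, -0.001, -1.0]]
force: [1.2, 0.1, -3.2]
gripper_width: 0.336
```

Emit:
send_rows(steps=[[[-1.5, -3.6, 0], 0], [[-1.5, -3.6, 0], 0], [[-1.5, -3.6, 0], 0], [[-1, -2.4, 0], 0], [[-0.5, -1.2, 0], 0]])

```text
time: 12.0
eef_pos: [0.4211, -0.3353, 0.2768]
ee_rot: [[-0.803, 0.596, -0.003], [0.596, 0.803, 0.001], [0.003, -0.001, -1.0]]
force: [0.4, 0.3, -2.9]
gripper_width: 0.34
```

```bash
python3 - <<'E'
from h import *
s=st()
print(tool(s,[.415,-.365,.037]))
E
```

```text
t 12.0 pos [ 0.4211 -0.3353  0.2768] yaw 53.41 z [-0.0029  0.0014 -1.    ] F [ 0.4272  0.3116 -2.9347] T [ 0.0509 -0.0569  0.0255] w 29.1 j [-39.7  13.8  90.5  -0.   75.8 -93.1]
[-1.3623 -2.736  23.9808]
```

Emit:
send_rows(steps=[[[-0.7, -1.4, 3], 0], [[-0.6, -1.3, 4], 0], [[0, 0, 4.5], 0], [[0, 0, 4.5], 0], [[0, 0, 3], 0]])

```text
time: 12.5
eef_pos: [0.4154, -0.3606, 0.0847]
ee_rot: [[-0.805, 0.594, -0.005], [0.594, 0.805, 0.005], [0.007, 0.001, -1.0]]
force: [-0.5, 0.9, -3.8]
gripper_width: 0.338
```

Emit:
send_rows(steps=[[[0, 0, 2], 0], [[0, 0, 1.5], 0], [[0, 0, 0.5], 0], [[0, 0, 0.5], 0], [[0, 0, 0], 0]])

```text
time: 13.0
eef_pos: [0.4175, -0.3625, 0.0434]
ee_rot: [[-0.805, 0.594, -0.0], [0.594, 0.805, 0.0], [0.0, 0.0, -1.0]]
force: [0.8, 0.7, -2.9]
gripper_width: 0.34
```

```bash
python3 -c "
from h import *
st()"
```

```text
t 13.0 pos [ 0.4175 -0.3625  0.0434] yaw 53.58 z [-0.0002  0.0004 -1.    ] F [ 0.7855  0.7417 -2.8796] T [ 0.0067  0.003  -0.0281] w 29.0 j [-42.2  27.6 107.1   0.   45.3 -95.8]
```

Emit:
send_rows(steps=[[[0, 0, 0.4], 0], [[0, 0, 0.3], 0], [[0, 0, 0.1], 0], [[0, 0, 0], 0]])

```text
time: 13.4
eef_pos: [0.4175, -0.3627, 0.0355]
ee_rot: [[-0.805, 0.594, 0.0], [0.594, 0.805, 0.0], [-0.0, 0.0, -1.0]]
force: [0.5, -0.2, -2.9]
gripper_width: 0.34
```

```bash
python3 -c "
from h import *
st()"
```

```text
t 13.4 pos [ 0.4175 -0.3627  0.0355] yaw 53.57 z [ 0.0001  0.0001 -1.    ] F [ 0.4543 -0.1935 -2.9342] T [-0.0008  0.0251  0.0206] w 29.0 j [-42.2  28.2 107.5   0.   44.3 -95.8]
```

Emit:
send_rows(steps=[[[0, 0, 0.1], 0], [[0, 0, 0.1], 0], [[0, 0, 0], 0]])

```text
time: 13.7
eef_pos: [0.4177, -0.3629, 0.0347]
ee_rot: [[-0.805, 0.594, 0.001], [0.594, 0.805, -0.001], [-0.001, 0.0, -1.0]]
force: [-1.9, 1.7, 4.9]
gripper_width: 0.34
```

```bash
python3 -c "
from h import *
st()"
```

```text
t 13.7 pos [ 0.4177 -0.3629  0.0347] yaw 53.57 z [ 0.0008 -0.0006 -1.    ] F [-1.9488  1.7275  4.8693] T [ 0.21    0.3124 -0.055 ] w 29.1 j [-42.2  28.3 107.5   0.   44.1 -95.8]
```

Emit:
send_rows(steps=[[[0, 0, 0], 0], [[0, 0, 0], 0], [[0, 0, 0], 0], [[0, 0, 0], 0]], fingers=6.5)

```text
time: 14.1
eef_pos: [0.4176, -0.3628, 0.0335]
ee_rot: [[-0.805, 0.594, 0.0], [0.594, 0.805, -0.0], [-0.0, 0.0, -1.0]]
force: [-0.4, -0.1, 0.7]
gripper_width: 0.765
```

Emit:
send_rows(steps=[[[0, 0, -1], 0], [[0, 0, -3], 0], [[0, 0, -4], 0], [[0, 0, -4], 0], [[0, 0, -2], 0]])

```text
time: 14.6
eef_pos: [0.4187, -0.3638, 0.178]
ee_rot: [[-0.805, 0.594, 0.005], [0.594, 0.805, -0.004], [-0.007, -0.001, -1.0]]
force: [0.6, -0.6, -0.9]
gripper_width: 0.761
```

Emit:
send_rows(steps=[[[0, 0, 0], 0.14], [[0, 0, 0], 0.14], [[0, 0, 0], 0.14], [[0, 0, 0], 0.14], [[0, 0, 0], 0.14]])

```text
time: 15.1
eef_pos: [0.4175, -0.3627, 0.1742]
ee_rot: [[-0.227, 0.974, 0.001], [0.974, 0.227, -0.0], [-0.0, 0.0, -1.0]]
force: [0.3, 0.1, -0.7]
gripper_width: 0.765
```

```bash
python3 - <<'E'
from h import *
s=st()
for t in ["scene","top"]:
    im=read_camera(t); cv2.imwrite(f"pics/{t}8.png",im)
print(tool(s,[.4545,-.2174,.12]))
E
```

```text
t 15.1 pos [ 0.4175 -0.3627  0.1742] yaw 13.13 z [ 0.0006 -0.0004 -1.    ] F [ 0.2991  0.1364 -0.6676] T [-0.0339 -0.0029 -0.0546] w 65.3 j [-42.2  19.2  98.3   0.   62.5 -55.3]
[13.3115  6.9039  5.4201]
```

View pics/scene8.png

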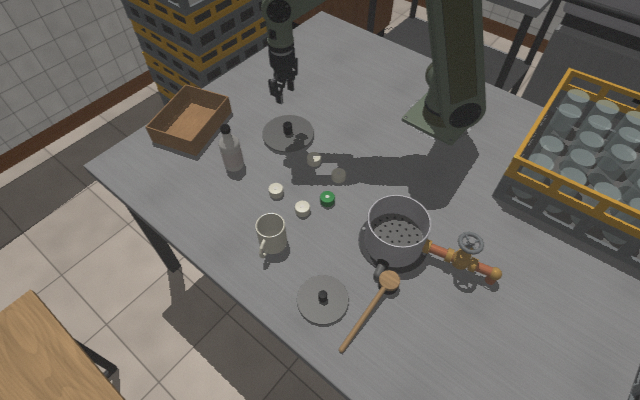

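View pics/top8.png

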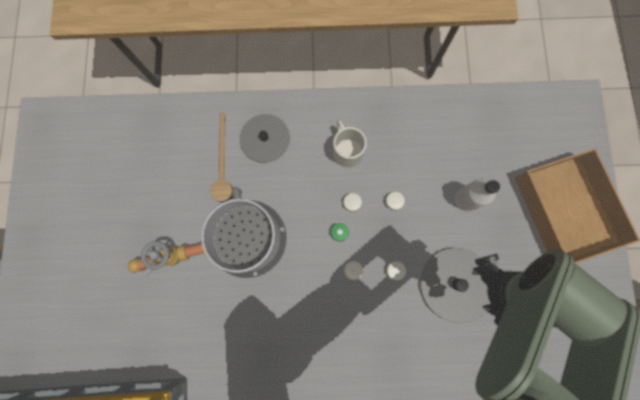

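The lid lies flat on the counter at top (457,285), the pot is open at (240,236), and all four pucks are where they were. Next I move above the puck at (397,271).

Emit:
send_rows(steps=[[[3, 1.5, 0], 0], [[3.4, 1.8, 0], 0], [[3.4, 1.8, 1], 0], [[3.4, 1.7, 2], 0], [[0, 0, 1], 0]])

```text
time: 15.7
eef_pos: [0.4525, -0.2147, 0.1328]
ee_rot: [[-0.24, 0.971, -0.002], [0.971, 0.24, 0.002], [0.003, -0.001, -1.0]]
force: [-1.2, 0.2, 0.5]
gripper_width: 0.762
```

```bash
cat > wl.py <<'E'
from h import *
import sys
tgt=[float(a) for a in sys.argv[1:3]]; name=sys.argv[3]
s=st()
im=read_camera("wrist"); P=camera_params("wrist"); cv2.imwrite(f"pics/{name}.png",im)
c=proj("wrist",[*tgt,.026],P); print("pred px",c)
hsv=cv2.cvtColor(im,cv2.COLOR_BGR2HSV)
x0,y0=max(0,int(c[0])-70),max(0,int(c[1])-70)
for d in place_of("wrist","puck1_centre")[:5]: print(round(d["conf"],2),np.array(d["position"]))
E
python3 wl.py .4545 -.2174 w9
```

```text
t 15.7 pos [ 0.4525 -0.2147  0.1328] yaw 13.88 z [-0.0016  0.0022 -1.    ] F [-1.2286  0.2479  0.4524] T [-0.0354  0.0285 -0.0088] w 65.0 j [-26.7  17.3 108.1   0.1  54.7 -40.7]
pred px [316.0338 199.9593]
0.68 [ 0.6315 -0.1152  0.0161]
0.68 [ 0.5567 -0.0824  0.0159]
```

View pics/w9.png

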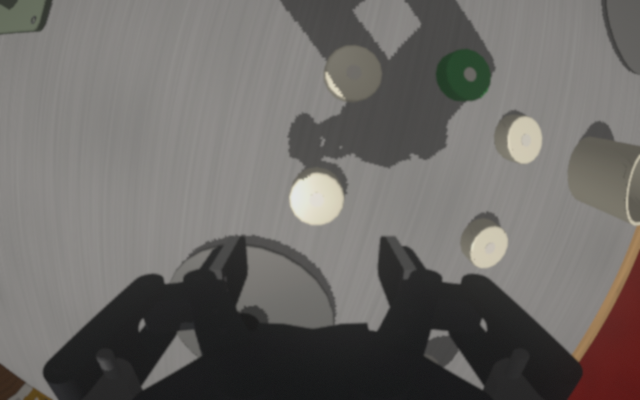

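```bash
python3 - <<'E'
from h import *
s=st()
for u,v in [(317,198),(354,72),(525,138),(490,247)]: print(at_z("wrist",u,v,.026))
print(tool(s,[*at_z("wrist",317,198,.026)[:2],.011]))
E
```

```text
t 15.8 pos [ 0.4523 -0.2177  0.1326] yaw 13.7 z [-0.0024  0.0009 -1.    ] F [ 0.611   0.0938 -0.0251] T [-0.0224 -0.0307  0.0221] w 64.9 j [-27.   17.4 108.   -0.   54.8 -40.7]
[ 0.4554 -0.2174  0.026 ]
[ 0.4591 -0.1132  0.026 ]
[ 0.6279 -0.1167  0.026 ]
[ 0.6297 -0.2254  0.026 ]
[-0.0669  0.337  12.1597]
```

Emit:
send_rows(steps=[[[0, 0.25, 3], 0], [[0, 0, 4], 0], [[0, 0, 3], 0], [[0, 0, 1.5], 0], [[0, 0, 0.6], 0]])

```text
time: 16.3
eef_pos: [0.4549, -0.2191, 0.0115]
ee_rot: [[-0.233, 0.973, -0.001], [0.973, 0.233, 0.001], [0.001, -0.001, -1.0]]
force: [-0.7, 0.2, -0.4]
gripper_width: 0.76
```

Emit:
send_rows(steps=[[[0, 0, 0], 0], [[0, 0, 0], 0], [[0, 0, 0], 0], [[0, 0, 0], 0], [[0, 0, 0], 0]], fingers=3.5, newtons=40)

```text
time: 16.8
eef_pos: [0.4558, -0.2183, 0.0134]
ee_rot: [[-0.233, 0.972, 0.002], [0.972, 0.233, -0.001], [-0.001, 0.001, -1.0]]
force: [-0.7, -0.8, 3.8]
gripper_width: 0.523
```

```bash
python3 wl.py .4545 -.2174 w10
```

```text
t 16.8 pos [ 0.4558 -0.2183  0.0134] yaw 13.48 z [ 0.0016 -0.001  -1.    ] F [-0.7199 -0.8193  3.8263] T [-0.0883  0.09   -0.0017] w 44.6 j [-26.9  26.9 115.1  -0.   37.9 -40.4]
pred px [310.6287 265.933 ]
0.8 [ 0.6329 -0.1158  0.0149]
0.59 [ 0.5545 -0.0818  0.0125]
```

View pics/w10.png

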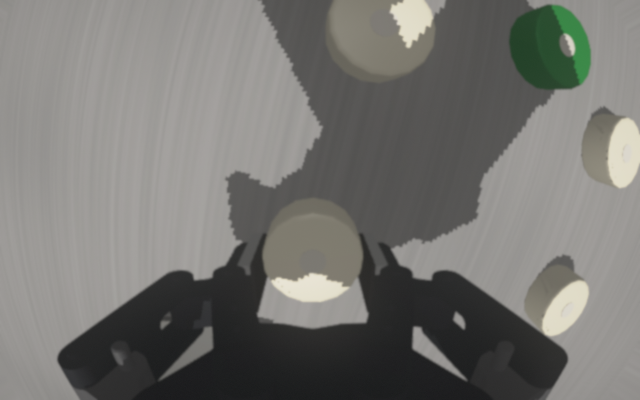

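Emit:
send_rows(steps=[[[0, 0, -2], 0], [[0, 0, -4], 0], [[0, 0, -4.5], 0], [[0, 0, -4.5], 0], [[0, 0, -3], 0]])

```text
time: 17.4
eef_pos: [0.456, -0.2181, 0.1956]
ee_rot: [[-0.233, 0.972, 0.004], [0.972, 0.233, -0.002], [-0.002, 0.003, -1.0]]
force: [0.9, -0.4, -0.7]
gripper_width: 0.519
```

```bash
python3 - <<'E'
from h import *
s=st()
im=cv2.imread("pics/top8.png"); cv2.imwrite("pics/c8.png",cv2.resize(im[180:300,180:300],None,fx=5,fy=5,interpolation=cv2.INTER_CUBIC))
for c in [[.5435,.158]]:
    for a in range(0,360,45): print(a,((proj("top",[c[0]+.08*np.cos(np.radians(a)),c[1]+.08*np.sin(np.radians(a)),.115])-180)*5).round())
print(tool(s,[.5435,.158,.18]))
E
```

```text
t 17.4 pos [ 0.456  -0.2181  0.1956] yaw 13.48 z [ 0.0036 -0.0015 -1.    ] F [ 0.8999 -0.4211 -0.6974] T [-0.0272 -0.0154  0.0162] w 44.3 j [-26.9  13.9 102.6   0.   63.2 -40.4]
0 [288. 103.]
45 [166. 156.]
90 [112. 280.]
135 [160. 403.]
180 [283. 453.]
225 [408. 397.]
270 [460. 271.]
315 [409. 150.]
[34.5353 17.2736  1.5383]
```

View pics/c8.png

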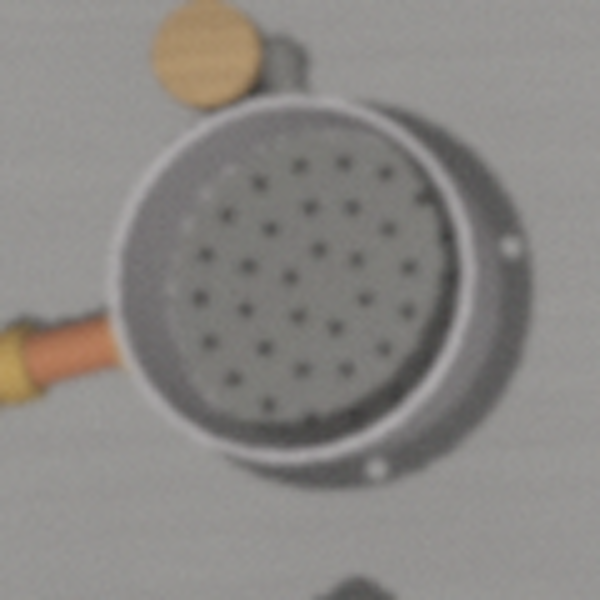

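Emit:
send_rows(steps=[[[2, 0.9, 0], 0], [[4, 1.8, 0], 0], [[4, 1.8, 0], 0], [[4, 1.8, 0], 0], [[4, 1.8, 0], 0]])

```text
time: 17.9
eef_pos: [0.4919, -0.0222, 0.1924]
ee_rot: [[-0.233, 0.973, -0.0], [0.973, 0.233, 0.0], [0.0, -0.0, -1.0]]
force: [0.9, -0.2, -1.4]
gripper_width: 0.523
```

Emit:
send_rows(steps=[[[4, 1.8, 0], 0], [[4, 1.8, 0], 0], [[4, 1.8, 0], 0], [[4, 1.8, 0], 0], [[4, 1.8, 0], 0]])

```text
time: 18.4
eef_pos: [0.5328, 0.1934, 0.1923]
ee_rot: [[-0.233, 0.972, -0.001], [0.972, 0.233, -0.0], [0.0, -0.001, -1.0]]
force: [0.1, -0.6, -0.0]
gripper_width: 0.522
```

```bash
python3 - <<'E'
from h import *
s=st()
print(tool(s,[.534,.196,.075]))
E
```

```text
t 18.4 pos [0.5328 0.1934 0.1923] yaw 13.5 z [-0.0005 -0.0001 -1.    ] F [ 0.0806 -0.6472 -0.0264] T [-0.0268  0.0328 -0.0232] w 44.6 j [18.8 19.5 94.9  0.  65.6  5.3]
[ 0.2281  0.1871 11.7255]
```

Emit:
send_rows(steps=[[[0, 0, 3], 0], [[0, 0, 3.5], 0], [[0, 0, 3], 0], [[0, 0, 2], 0], [[0, 0, 0], 0]])

```text
time: 18.9
eef_pos: [0.5306, 0.1908, 0.0744]
ee_rot: [[-0.233, 0.972, -0.007], [0.972, 0.233, -0.002], [-0.001, -0.008, -1.0]]
force: [-0.8, 0.1, 0.7]
gripper_width: 0.523
```

Emit:
send_rows(steps=[[[0, 0, 0], 0], [[0, 0, 0], 0], [[0, 0, 0], 0], [[0, 0, 0], 0]], fingers=5.8)

```text
time: 19.3
eef_pos: [0.5338, 0.1916, 0.0787]
ee_rot: [[-0.233, 0.973, 0.002], [0.973, 0.233, 0.001], [0.0, 0.002, -1.0]]
force: [0.5, -0.3, 0.1]
gripper_width: 0.678
```

Emit:
send_rows(steps=[[[0, 0, -3], 0], [[0, 0, -4], 0], [[0, 0, -4], 0], [[0, 0, -1], 0], [[0, 0, 0], 0]])

```text
time: 19.8
eef_pos: [0.5341, 0.1918, 0.2]
ee_rot: [[-0.233, 0.972, 0.005], [0.973, 0.233, 0.002], [0.001, 0.005, -1.0]]
force: [-0.1, -0.1, -0.6]
gripper_width: 0.678
```

```bash
python3 - <<'E'
from h import *
s=st()
print(tool(s,[.458,-.113,.14]))
im=read_camera("wrist"); cv2.imwrite("pics/w11.png",im)
im=read_camera("scene"); cv2.imwrite("pics/s11.png",im)
E
```

```text
t 19.8 pos [0.5341 0.1918 0.2   ] yaw 13.47 z [ 0.005   0.0017 -1.    ] F [-0.1465 -0.1407 -0.5508] T [ 0.0269 -0.0005 -0.0214] w 57.9 j [18.6 19.1 94.4  0.  66.2  5.1]
[-27.8681 -14.5307   5.9048]
```

View pics/w11.png

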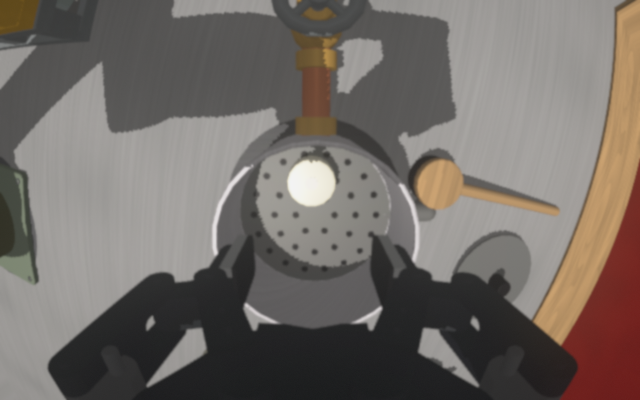

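View pics/s11.png

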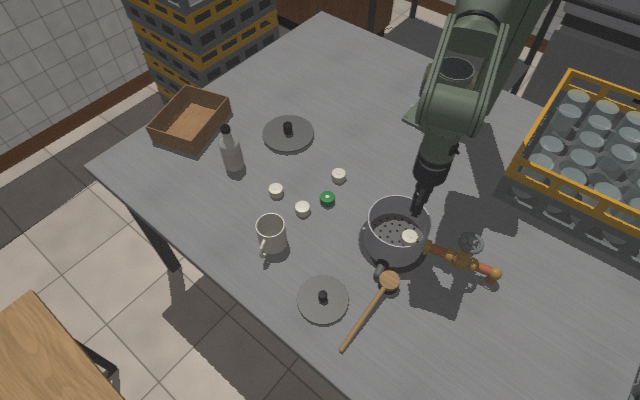

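Puck 1 lies flat on the pot floor at wrist (311,183). Next is the puck at scene (338,175).

Emit:
send_rows(steps=[[[-2, -1, 0], 0], [[-4, -2.1, 0], 0], [[-4, -2.1, 0], 0], [[-4, -2.1, 0], 0], [[-4, -2.1, 0], 0]], fingers=6.5)

```text
time: 20.4
eef_pos: [0.4818, -0.0069, 0.1954]
ee_rot: [[-0.233, 0.972, -0.004], [0.972, 0.233, 0.0], [0.001, -0.004, -1.0]]
force: [1.1, -0.3, 0.5]
gripper_width: 0.767
```

Emit:
send_rows(steps=[[[-4, -2.1, 2], 0], [[-4, -2.1, 2], 0], [[-1.9, -0.9, 2], 0], [[0, 0, 0], 0], [[0, 0, 0], 0]])

```text
time: 20.9
eef_pos: [0.4563, -0.1134, 0.1363]
ee_rot: [[-0.232, 0.973, -0.003], [0.973, 0.232, 0.001], [0.002, -0.003, -1.0]]
force: [0.4, 0.6, 1.3]
gripper_width: 0.759
```

```bash
cat > pk.py <<'E'
from h import *
import sys
tgt=[float(a) for a in sys.argv[1:3]]; name=sys.argv[3]
s=st()
im=read_camera("wrist"); P=camera_params("wrist"); 
c=proj("wrist",[*tgt,.026],P); print("pred px",c)
x0,y0=max(0,int(c[0])-60),max(0,int(c[1])-60); w=im[y0:y0+120,x0:x0+120]
cv2.imwrite(f"pics/{name}.png",im)
# circle check: refine target by best overlap of top disc edges
g=cv2.GaussianBlur(cv2.cvtColor(im,cv2.COLOR_BGR2GRAY),(3,3),0).astype(float)
gx=cv2.Sobel(g,cv2.CV_64F,1,0);gy=cv2.Sobel(g,cv2.CV_64F,0,1);m=np.hypot(gx,gy)
best=[]
A=np.radians(np.arange(0,360,6))
for dx in np.arange(-.014,.0141,.001):
    for dy in np.arange(-.014,.0141,.001):
        q=np.array([proj("wrist",[tgt[0]+dx+.0225*np.cos(a),tgt[1]+dy+.0225*np.sin(a),.0255],P) for a in A]).round().astype(int)
        ok=(q[:,0]>0)&(q[:,0]<639)&(q[:,1]>0)&(q[:,1]<399)
        best.append((np.minimum(m[q[ok,1],q[ok,0]],150).mean(),tgt[0]+dx,tgt[1]+dy))
best.sort(reverse=True); print(np.array(best[:4]))
b=best[0]; print("tool to", tool(s,[b[1],b[2],.011]))
E
python3 pk.py .458 -.113 w12
```

```text
t 20.9 pos [ 0.4563 -0.1134  0.1363] yaw 13.39 z [-0.0031  0.0015 -1.    ] F [0.375  0.6418 1.2819] T [ 0.042  -0.0082 -0.0117] w 64.8 j [-15.4  14.6 111.6   0.   54.  -28.8]
pred px [314.0116 196.1318]
[[124.011    0.46    -0.109 ]
 [122.2139   0.46    -0.11  ]
 [120.9868   0.459   -0.109 ]
 [115.6839   0.459   -0.11  ]]
tool to [ 0.3137  0.4961 12.5265]
```

View pics/w12.png

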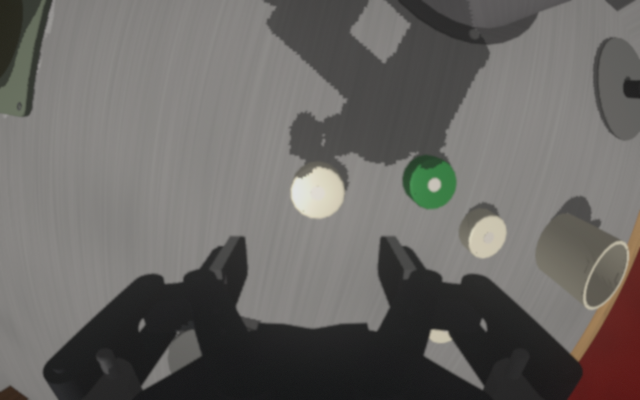

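Emit:
send_rows(steps=[[[0.2, 0.4, 3], 0], [[0, 0, 4], 0], [[0, 0, 3], 0], [[0, 0, 1.7], 0], [[0, 0, 0.6], 0]])

```text
time: 21.45
eef_pos: [0.4603, -0.1093, 0.0133]
ee_rot: [[-0.235, 0.972, -0.002], [0.972, 0.235, 0.001], [0.001, -0.002, -1.0]]
force: [-0.2, 1.3, 0.4]
gripper_width: 0.759
```

Emit:
send_rows(steps=[[[0, 0, 0], 0], [[0, 0, 0], 0], [[0, 0, 0], 0], [[0, 0, 0], 0], [[0, 0, 0], 0]], fingers=3.5)

```text
time: 21.95
eef_pos: [0.4612, -0.1109, 0.0153]
ee_rot: [[-0.233, 0.973, 0.002], [0.973, 0.233, -0.0], [-0.001, 0.002, -1.0]]
force: [-0.3, 1.2, 4.9]
gripper_width: 0.519
```

Emit:
send_rows(steps=[[[0, 0, -2], 0], [[0, 0, -4], 0], [[0, 0, -4.5], 0], [[0, 0, -4.5], 0], [[0, 0, -3], 0]])

```text
time: 22.45
eef_pos: [0.4612, -0.1111, 0.1979]
ee_rot: [[-0.233, 0.973, 0.004], [0.973, 0.233, -0.001], [-0.002, 0.004, -1.0]]
force: [-0.3, -0.1, -0.6]
gripper_width: 0.518
```

```bash
python3 - <<'E'
from h import *
s=st()
x=np.array(s["ee_rot"])[:,0]
print(tool(s,np.array([.543,.157,.075])-.04*x))
E
```

```text
t 22.45 pos [ 0.4612 -0.1111  0.1979] yaw 13.45 z [ 0.0044 -0.0011 -1.    ] F [-0.337  -0.1025 -0.5679] T [ 0.0086 -0.024   0.0259] w 44.3 j [-14.9  11.  106.1   0.   62.6 -28.4]
[20.1955 14.1436 12.2951]
```

Emit:
send_rows(steps=[[[2, 1.4, 0], 0], [[3.6, 2.5, 0], 0], [[3.6, 2.5, 0], 0], [[3.6, 2.5, 0], 0], [[3.6, 2.5, 0], 0]])

```text
time: 22.95
eef_pos: [0.5333, 0.0767, 0.1947]
ee_rot: [[-0.232, 0.973, 0.0], [0.973, 0.232, -0.0], [-0.0, 0.0, -1.0]]
force: [0.2, -1.1, -0.2]
gripper_width: 0.52
```

Emit:
send_rows(steps=[[[2.7, 1.9, 0], 0], [[1.1, 0.8, 2], 0], [[0, 0, 3.5], 0], [[0, 0, 3.5], 0], [[0, 0, 2.5], 0]])

```text
time: 23.45
eef_pos: [0.5494, 0.1184, 0.0774]
ee_rot: [[-0.233, 0.972, -0.003], [0.972, 0.233, -0.001], [0.0, -0.003, -1.0]]
force: [0.6, 0.6, -1.3]
gripper_width: 0.521
```

Emit:
send_rows(steps=[[[0, 0, 0.3], 0], [[0, 0, 0], 0]])

```text
time: 23.65
eef_pos: [0.5505, 0.1184, 0.0764]
ee_rot: [[-0.233, 0.973, -0.001], [0.973, 0.233, -0.0], [0.0, -0.001, -1.0]]
force: [0.9, 0.6, -0.2]
gripper_width: 0.518
```

Emit:
send_rows(steps=[[[0, 0, 0], 0], [[0, 0, 0], 0], [[0, 0, 0], 0], [[0, 0, 0], 0]], fingers=5.8)

```text
time: 24.05
eef_pos: [0.5511, 0.1185, 0.0774]
ee_rot: [[-0.233, 0.973, 0.002], [0.973, 0.233, 0.0], [0.0, 0.002, -1.0]]
force: [-0.0, -0.5, -0.2]
gripper_width: 0.679
```

Emit:
send_rows(steps=[[[0, 0, -3], 0], [[0, 0, -4], 0], [[0, 0, -4], 0], [[0, 0, -1], 0], [[0, 0, 0], 0]])

```text
time: 24.55
eef_pos: [0.5516, 0.1187, 0.1987]
ee_rot: [[-0.233, 0.973, 0.005], [0.973, 0.233, 0.001], [-0.0, 0.005, -1.0]]
force: [0.1, -0.9, -0.0]
gripper_width: 0.683
```

```bash
python3 - <<'E'
from h import *
s=st()
print(tool(s,[.6295,-.2254,.14]),tool(s,[.628,-.1165,.14]))
im=read_camera("wrist"); cv2.imwrite("pics/w13.png",im)
im=read_camera("scene"); cv2.imwrite("pics/s13.png",im)
im=read_camera("top"); cv2.imwrite("pics/t13.png",im)
for u,v in [(353,202),(396,201)]: pass
E
```

```text
t 24.55 pos [0.5516 0.1187 0.1987] yaw 13.46 z [ 0.0048  0.0011 -1.    ] F [ 0.1306 -0.8505 -0.0148] T [0.0004 0.0031 0.0078] w 58.3 j [11.  18.9 95.   0.  65.9 -2.5]
[-35.2777  -0.4639   5.8721] [-24.652    1.9257   5.8831]
```

View pics/w13.png

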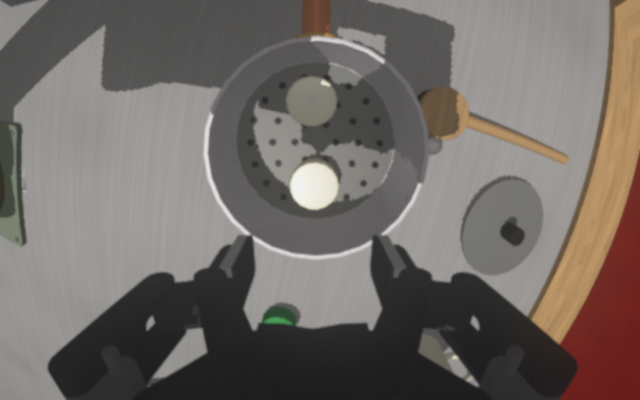

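View pics/s13.png

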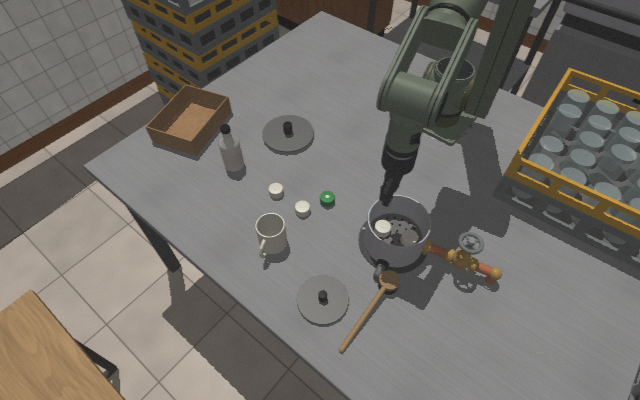

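Emit:
send_rows(steps=[[[0, 0, 0], 0.12], [[0, 0, 0], 0.145], [[0, 0, 0], 0.145], [[0, 0, 0], 0.145], [[0, 0, 0], 0.145]], fingers=6.5)

```text
time: 25.2
eef_pos: [0.5496, 0.1183, 0.1943]
ee_rot: [[0.454, 0.891, -0.004], [0.891, -0.454, -0.001], [-0.003, -0.003, -1.0]]
force: [-0.3, -1.1, -0.0]
gripper_width: 0.764
```

Emit:
send_rows(steps=[[[0, 0, 0], 0.145], [[0, 0, 0], 0.145], [[0, 0, 0], 0.145], [[0, 0, 0], 0.145], [[0, 0, 0], 0.145]])

```text
time: 25.7
eef_pos: [0.5496, 0.1183, 0.1943]
ee_rot: [[0.931, 0.366, -0.004], [0.366, -0.931, -0.001], [-0.004, -0.001, -1.0]]
force: [-0.3, -0.3, -0.8]
gripper_width: 0.761
```

Emit:
send_rows(steps=[[[0, 2, 0], 0.145], [[0, 4, 0], 0], [[0, 4, 0], 0], [[0, 4, 0], 0], [[0, 4, 0], 0]])

```text
time: 26.2
eef_pos: [0.5947, -0.057, 0.1943]
ee_rot: [[0.972, 0.234, -0.004], [0.234, -0.972, 0.001], [-0.004, -0.002, -1.0]]
force: [0.6, 0.4, 0.4]
gripper_width: 0.762
```

Emit:
send_rows(steps=[[[0, 4, 0], 0], [[0, 4, 1], 0], [[0, 4, 2], 0], [[-0.5, 4, 2], 0], [[0, 1, 0.9], 0]])

```text
time: 26.7
eef_pos: [0.6284, -0.2255, 0.1327]
ee_rot: [[0.973, 0.23, -0.006], [0.23, -0.973, 0.001], [-0.006, -0.003, -1.0]]
force: [0.5, 0.3, -0.4]
gripper_width: 0.762
```

Emit:
send_rows(steps=[[[0, 0, 0], 0], [[0, 0, 0], 0]])

```text
time: 26.9
eef_pos: [0.6298, -0.221, 0.1366]
ee_rot: [[0.972, 0.234, -0.002], [0.234, -0.972, 0.002], [-0.001, -0.002, -1.0]]
force: [0.3, 0.8, -0.1]
gripper_width: 0.765
```

```bash
python3 pk.py .6295 -.2254 w14
```

```text
t 26.9 pos [ 0.6298 -0.221   0.1366] yaw -76.48 z [-0.0019  0.0016 -1.    ] F [ 0.2637  0.7685 -0.0815] T [-0.0366 -0.033   0.0467] w 65.4 j [-20.3  30.7  84.7   0.1  64.7  56.1]
pred px [317.6948 197.29  ]
[[138.1968   0.6315  -0.2224]
 [131.4779   0.6315  -0.2234]
 [126.213    0.6315  -0.2214]
 [126.1508   0.6305  -0.2224]]
tool to [ 0.1467  0.1985 12.5602]
```

View pics/w14.png

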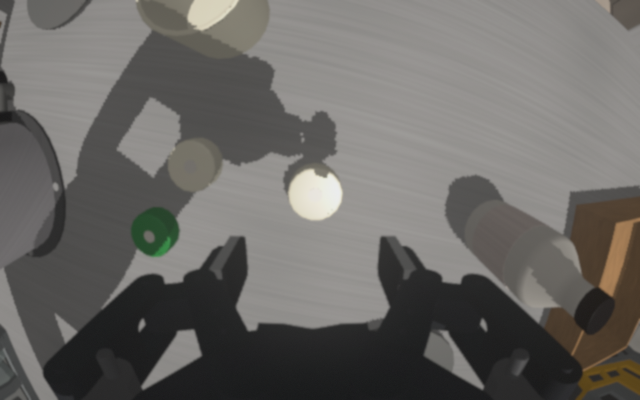

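Emit:
send_rows(steps=[[[0.1, 0.2, 3], 0], [[0, 0, 4], 0], [[0, 0, 3], 0], [[0, 0, 1.8], 0], [[0, 0, 0.7], 0]])

```text
time: 27.45
eef_pos: [0.631, -0.2217, 0.0114]
ee_rot: [[0.972, 0.236, -0.002], [0.236, -0.972, 0.001], [-0.002, -0.002, -1.0]]
force: [0.6, 0.5, 0.4]
gripper_width: 0.764
```

Emit:
send_rows(steps=[[[0, 0, 0], 0], [[0, 0, 0], 0], [[0, 0, 0], 0], [[0, 0, 0], 0], [[0, 0, 0], 0]], fingers=3.5)

```text
time: 27.95
eef_pos: [0.6324, -0.2239, 0.0138]
ee_rot: [[0.972, 0.233, 0.002], [0.233, -0.972, -0.0], [0.002, 0.001, -1.0]]
force: [-0.1, 1.3, 4.8]
gripper_width: 0.522
```

Emit:
send_rows(steps=[[[0, 0, -2], 0], [[0, 0, -4], 0], [[0, 0, -4.5], 0], [[0, 0, -4.5], 0], [[0, 0, -3], 0]])

```text
time: 28.45
eef_pos: [0.6325, -0.2243, 0.1965]
ee_rot: [[0.972, 0.233, 0.004], [0.233, -0.972, -0.002], [0.004, 0.003, -1.0]]
force: [-0.3, -0.8, -0.6]
gripper_width: 0.525
```

```bash
python3 - <<'E'
from h import *
s=st()
x=np.array(s["ee_rot"])[:,0]
print(tool(s,np.array([.543,.157,.08])+.042*x))
E
```

```text
t 28.45 pos [ 0.6325 -0.2243  0.1965] yaw -76.5 z [ 0.0045 -0.0017 -1.    ] F [-0.2575 -0.7752 -0.6334] T [ 0.0099 -0.0146  0.0031] w 44.9 j [-20.5  28.4  79.8  -0.   71.5  56. ]
[  4.3536 -39.1943  11.5426]
```

Emit:
send_rows(steps=[[[0.2, -2, 0], 0], [[0.4, -4, 0], 0], [[0.4, -4, 0], 0], [[0.4, -4, 0], 0], [[0.4, -4, 0], 0]])

```text
time: 28.95
eef_pos: [0.6056, -0.0425, 0.1911]
ee_rot: [[0.972, 0.233, -0.003], [0.233, -0.972, 0.001], [-0.002, -0.001, -1.0]]
force: [0.9, -0.1, -0.9]
gripper_width: 0.518
```

Emit:
send_rows(steps=[[[0.5, -4, 0], 0], [[0.5, -4, 0], 0], [[0.5, -4, 0], 0], [[0.5, -4, 0], 0], [[0.5, -3.2, 0], 0]])

```text
time: 29.45
eef_pos: [0.5847, 0.1504, 0.1911]
ee_rot: [[0.972, 0.235, -0.003], [0.235, -0.972, 0.0], [-0.003, -0.001, -1.0]]
force: [1.4, -0.5, -0.1]
gripper_width: 0.526
```

Emit:
send_rows(steps=[[[0.4, -2, 0], 0], [[0, 0, 0], 0], [[0, 0, 0], 0]])

```text
time: 29.75
eef_pos: [0.5848, 0.1685, 0.1914]
ee_rot: [[0.972, 0.235, -0.002], [0.235, -0.972, -0.001], [-0.002, 0.0, -1.0]]
force: [0.4, -0.4, -1.0]
gripper_width: 0.52
```

```bash
python3 - <<'E'
from h import *
s=st()
x=np.array(s["ee_rot"])[:,0]
print(tool(s,np.array([.543,.157,.08])+.042*x))
E
```

```text
t 29.75 pos [0.5848 0.1685 0.1914] yaw -76.41 z [-0.0022 -0.001  -1.    ] F [ 0.4166 -0.3911 -0.9533] T [0.0214 0.0131 0.0433] w 44.4 j [15.  23.2 89.2 -0.  67.7 91.4]
[-0.1086  0.1306 11.1499]
```

Emit:
send_rows(steps=[[[-0.1, 0.1, 3], 0], [[0, 0, 3.5], 0], [[0, 0, 3], 0], [[0, 0, 1.6], 0], [[0, 0, 0], 0]])

```text
time: 30.25
eef_pos: [0.5829, 0.1652, 0.0784]
ee_rot: [[0.973, 0.232, -0.007], [0.232, -0.973, -0.002], [-0.007, 0.0, -1.0]]
force: [-0.6, -0.2, -0.7]
gripper_width: 0.523
```

Emit:
send_rows(steps=[[[0, 0, 0], 0], [[0, 0, 0], 0], [[0, 0, 0], 0], [[0, 0, 0], 0]], fingers=5.8)

```text
time: 30.65
eef_pos: [0.5856, 0.1672, 0.0826]
ee_rot: [[0.972, 0.234, 0.002], [0.234, -0.972, 0.001], [0.002, -0.0, -1.0]]
force: [0.3, -0.3, -0.2]
gripper_width: 0.675
```

Emit:
send_rows(steps=[[[0, 0, -3], 0], [[0, 0, -4], 0], [[0, 0, -4], 0], [[0, 0, -1], 0], [[0, 0, 0], 0]])

```text
time: 31.15
eef_pos: [0.5861, 0.1674, 0.2041]
ee_rot: [[0.972, 0.234, 0.005], [0.234, -0.972, 0.001], [0.005, -0.0, -1.0]]
force: [0.5, -0.1, -0.4]
gripper_width: 0.678
```

```bash
python3 - <<'E'
from h import *
s=st()
print(tool(s,[.629,-.116,.14]))
im=read_camera("wrist"); cv2.imwrite("pics/w15.png",im)
im=read_camera("scene"); cv2.imwrite("pics/s15.png",im)
E
```

```text
t 31.15 pos [0.5861 0.1674 0.2041] yaw -76.48 z [ 0.0051  0.0014 -1.    ] F [ 0.5059 -0.1411 -0.3995] T [-0.0285 -0.0061  0.0294] w 57.9 j [14.9 22.6 88.3  0.  68.8 91.3]
[-2.4861 28.5637  6.3896]
```

View pics/w15.png

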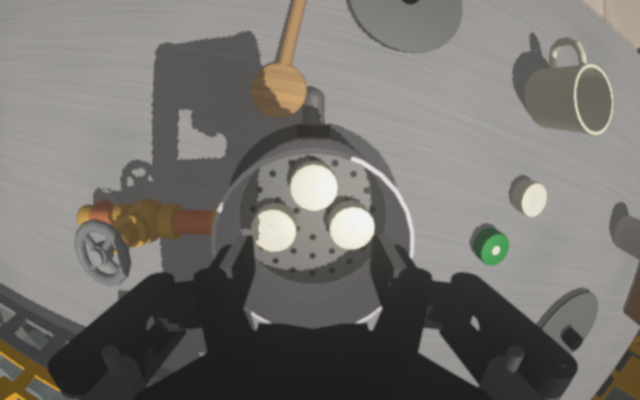

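View pics/s15.png

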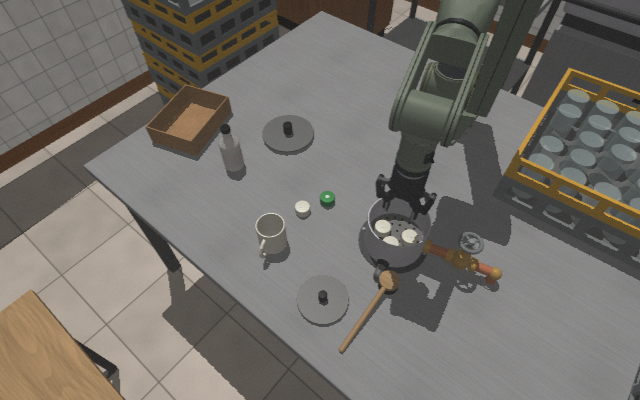

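Three pucks are flat on the pot floor at wrist (275,231), (314,187) and (352,228). The last white one is at scene (302,209), with the green one beside it at (327,199).

Emit:
send_rows(steps=[[[-0.2, 2, 0], 0], [[-0.4, 4, 0], 0], [[-0.4, 4, 0], 0], [[-0.4, 4, 0], 0], [[-0.4, 4, 0], 0]], fingers=6.5)

```text
time: 31.75
eef_pos: [0.6085, -0.0135, 0.199]
ee_rot: [[0.972, 0.234, -0.005], [0.234, -0.972, 0.0], [-0.004, -0.001, -1.0]]
force: [-0.2, 0.0, -0.9]
gripper_width: 0.762
```

Emit:
send_rows(steps=[[[-0.3, 4, 1], 0], [[-0.3, 4, 2], 0], [[-0.1, 2.5, 2], 0], [[0, 0, 1.2], 0], [[0, 0, 0], 0]])

```text
time: 32.25
eef_pos: [0.625, -0.1155, 0.1354]
ee_rot: [[0.973, 0.232, -0.008], [0.232, -0.973, 0.002], [-0.007, -0.004, -1.0]]
force: [-0.6, 0.2, -0.6]
gripper_width: 0.761
```

Emit:
send_rows(steps=[[[0, 0, 0], 0], [[0, 0, 0], 0]])

```text
time: 32.45
eef_pos: [0.6277, -0.1146, 0.1402]
ee_rot: [[0.972, 0.235, 0.001], [0.235, -0.972, 0.0], [0.001, 0.0, -1.0]]
force: [0.3, -0.5, -0.3]
gripper_width: 0.76
```

```bash
python3 pk.py .629 -.115 w16
```

```text
t 32.45 pos [ 0.6277 -0.1146  0.1402] yaw -76.4 z [ 0.0011  0.0001 -1.    ] F [ 0.2828 -0.5202 -0.328 ] T [-0.0407  0.0106  0.034 ] w 64.9 j [-11.4  28.   89.1   0.   62.9  65. ]
pred px [312.8572 193.1288]
[[134.6587   0.631   -0.114 ]
 [131.1604   0.63    -0.115 ]
 [130.1621   0.63    -0.114 ]
 [121.6203   0.631   -0.115 ]]
tool to [ 0.322   0.0135 12.9186]
```

View pics/w16.png

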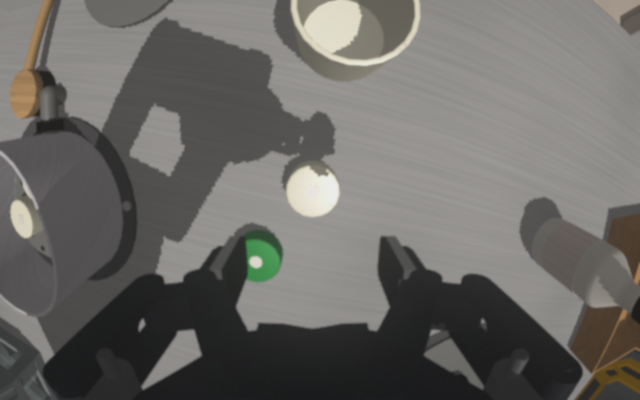

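Emit:
send_rows(steps=[[[0.3, 0, 3], 0], [[0, 0, 4], 0], [[0, 0, 3], 0], [[0, 0, 2], 0], [[0, 0, 0.8], 0]])

```text
time: 33.0
eef_pos: [0.6294, -0.1141, 0.0101]
ee_rot: [[0.972, 0.235, -0.003], [0.235, -0.972, 0.001], [-0.002, -0.001, -1.0]]
force: [-0.6, 0.5, -0.4]
gripper_width: 0.764
```

Emit:
send_rows(steps=[[[0, 0, 0], 0], [[0, 0, 0], 0], [[0, 0, 0], 0], [[0, 0, 0], 0], [[0, 0, 0], 0]], fingers=3.5)

```text
time: 33.5
eef_pos: [0.6308, -0.1152, 0.0125]
ee_rot: [[0.972, 0.234, 0.002], [0.234, -0.972, -0.0], [0.002, 0.001, -1.0]]
force: [-0.4, 0.6, 2.2]
gripper_width: 0.523
```

Emit:
send_rows(steps=[[[0, 0, -2], 0], [[0, 0, -4], 0], [[0, 0, -4.5], 0], [[0, 0, -4.5], 0], [[0, 0, -3], 0]])

```text
time: 34.0
eef_pos: [0.6312, -0.1154, 0.1955]
ee_rot: [[0.972, 0.233, 0.005], [0.233, -0.972, -0.001], [0.005, 0.002, -1.0]]
force: [1.3, 0.1, 0.1]
gripper_width: 0.529
```

```bash
python3 - <<'E'
from h import *
s=st()
x=np.array(s["ee_rot"])[:,0]
print(tool(s,np.array([.543,.157,.08])-.042*x))
E
```

```text
t 34.0 pos [ 0.6312 -0.1154  0.1955] yaw -76.5 z [ 0.0049 -0.0008 -1.    ] F [1.2819 0.1103 0.0582] T [ 0.0128 -0.0686  0.0315] w 45.1 j [-11.4  25.8  84.4   0.   69.5  65.1]
[ -6.465  -28.5664  11.4869]
```

Emit:
send_rows(steps=[[[-0.4, -2, 0], 0], [[-0.9, -4, 0], 0], [[-0.9, -4, 0], 0], [[-0.9, -4, 0], 0], [[-0.9, -4, 0], 0]])

```text
time: 34.5
eef_pos: [0.5471, 0.0522, 0.1903]
ee_rot: [[0.972, 0.233, -0.002], [0.233, -0.972, 0.0], [-0.002, -0.001, -1.0]]
force: [0.4, 0.0, -0.9]
gripper_width: 0.522
```

Emit:
send_rows(steps=[[[-0.9, -4, 0], 0], [[-0.9, -4, 0], 0], [[-0.7, -2.6, 0], 0], [[0, 0, 0], 0], [[0, 0, 0], 0]])

```text
time: 35.0
eef_pos: [0.4992, 0.1482, 0.1908]
ee_rot: [[0.972, 0.235, -0.001], [0.235, -0.972, -0.001], [-0.001, 0.0, -1.0]]
force: [0.1, -0.6, -0.4]
gripper_width: 0.519
```

```bash
python3 - <<'E'
from h import *
s=st()
x=np.array(s["ee_rot"])[:,0]
print(tool(s,np.array([.543,.157,.08])-.042*x))
E
```

```text
t 35.0 pos [0.4992 0.1482 0.1908] yaw -76.39 z [-0.0013 -0.0006 -1.    ] F [ 0.0668 -0.6061 -0.4171] T [ 0.0202 -0.0365 -0.0497] w 44.3 j [ 15.3  15.6 101.   -0.   63.5  91.7]
[ 0.279   0.1689 11.0737]
```

Emit:
send_rows(steps=[[[0.3, 0.1, 3], 0], [[0, 0, 3.5], 0], [[0, 0, 3], 0], [[0, 0, 1.5], 0], [[0, 0, 0], 0]])

```text
time: 35.5
eef_pos: [0.5018, 0.1459, 0.0788]
ee_rot: [[0.973, 0.232, -0.006], [0.232, -0.973, -0.002], [-0.006, 0.0, -1.0]]
force: [0.0, 0.1, -0.7]
gripper_width: 0.521
```

Emit:
send_rows(steps=[[[0, 0, 0], 0], [[0, 0, 0], 0], [[0, 0, 0], 0], [[0, 0, 0], 0]], fingers=5.8)

```text
time: 35.9
eef_pos: [0.504, 0.1476, 0.0824]
ee_rot: [[0.972, 0.234, 0.002], [0.234, -0.972, 0.001], [0.002, -0.0, -1.0]]
force: [-0.3, 0.8, 0.4]
gripper_width: 0.675
```

Emit:
send_rows(steps=[[[0, 0, -3], 0], [[0, 0, -4], 0], [[0, 0, -4], 0], [[0, 0, -1], 0], [[0, 0, 0], 0]])

```text
time: 36.4
eef_pos: [0.5044, 0.1478, 0.2038]
ee_rot: [[0.972, 0.234, 0.005], [0.234, -0.972, 0.001], [0.005, -0.0, -1.0]]
force: [0.1, -0.3, -0.3]
gripper_width: 0.681
```

```bash
python3 - <<'E'
from h import *
s=st()
im=read_camera("wrist"); cv2.imwrite("pics/w17.png",im)
im=read_camera("scene"); cv2.imwrite("pics/s17.png",im)
im=read_camera("top"); cv2.imwrite("pics/t17.png",im)
for c in ["scene","top"]:
  for d in place_of(c,"lid_knob"): print(c,round(d["conf"],2),np.array(d["position"]))
print(tool(s,[.4175,-.3628,.15]))
E
```

```text
t 36.4 pos [0.5044 0.1478 0.2038] yaw -76.48 z [ 0.005   0.0014 -1.    ] F [ 0.0653 -0.2799 -0.3145] T [ 0.0323 -0.0264 -0.0163] w 58.2 j [15.1 15.2 99.5  0.  65.  91.6]
scene 0.92 [0.8111 0.1132 0.0285]
scene 0.74 [ 0.4198 -0.3649  0.0361]
scene 0.74 [0.5303 0.1931 0.0437]
top 0.85 [ 0.4175 -0.3604  0.0365]
top 0.74 [0.8106 0.112  0.0288]
top 0.3 [0.5472 0.1594 0.0003]
[-20.4106  47.6164   5.26  ]
```

View pics/w17.png

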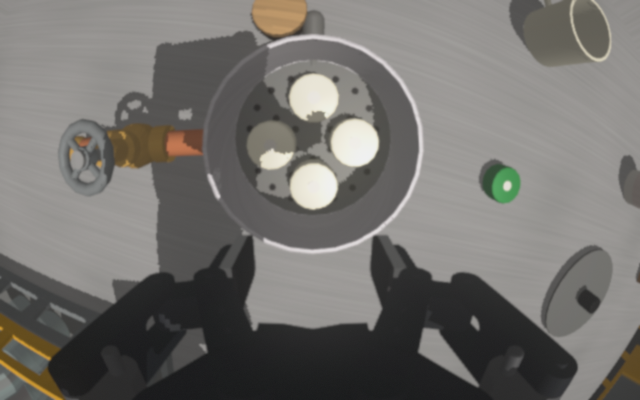

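View pics/s17.png

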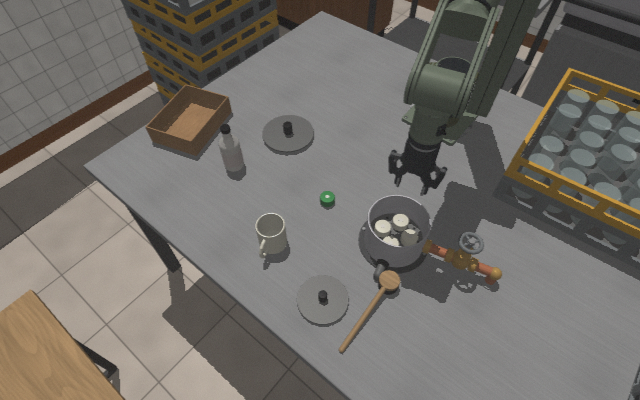

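All four pucks lie flat on the pot floor at wrist (314,98), (271,145), (355,142) and (314,187). The large lid is undisturbed at about (0.418, -0.363). Next I measure the rim centre from this view.

```bash
cat > rim.py <<'E'
from h import *
import sys
def rimfit(cam,im,P,c0,z=.115,r=.082,rng=.01,w=1):
    g=cv2.GaussianBlur(cv2.cvtColor(im,cv2.COLOR_BGR2GRAY),(3,3),0).astype(float)
    A=np.radians(np.arange(0,360,3)); out=[]
    for dx in np.arange(-rng,rng+1e-9,.001):
        for dy in np.arange(-rng,rng+1e-9,.001):
            q=np.array([proj(cam,[c0[0]+dx+r*np.cos(a),c0[1]+dy+r*np.sin(a),z],P) for a in A]).round().astype(int)
            ok=(q[:,0]>0)&(q[:,0]<639)&(q[:,1]>0)&(q[:,1]<399)
            out.append((np.minimum(g[q[ok,1],q[ok,0]],230).mean(),c0[0]+dx,c0[1]+dy))
    out.sort(reverse=True); return np.array(out[:4])
if __name__=="__main__":
    for cam,f in [("wrist","w17"),("top","t17"),("scene","s17")]:
        print(cam,rimfit(cam,cv2.imread(f"pics/{f}.png"),camera_params(cam),[.543,.157]))
E
python3 rim.py
```

```text
wrist [[151.1333   0.541    0.159 ]
 [151.0833   0.541    0.158 ]
 [150.4167   0.542    0.159 ]
 [149.725    0.543    0.159 ]]
top [[125.625    0.544    0.156 ]
 [125.5917   0.544    0.157 ]
 [125.225    0.544    0.158 ]
 [125.1833   0.545    0.156 ]]
scene [[130.7333   0.543    0.157 ]
 [130.5333   0.543    0.158 ]
 [130.4667   0.544    0.158 ]
 [130.0917   0.543    0.159 ]]
```

Emit:
send_rows(steps=[[[-0.9, 2, 0], 0], [[-1.7, 4, 0], 0], [[-1.7, 4, 0], 0], [[-1.7, 4, 0], 0], [[-1.7, 4, 0], 0]], fingers=7)

```text
time: 37.15
eef_pos: [0.4696, -0.0469, 0.2003]
ee_rot: [[0.972, 0.234, -0.002], [0.234, -0.972, 0.0], [-0.002, -0.001, -1.0]]
force: [0.9, -1.6, -0.3]
gripper_width: 0.819
```

Emit:
send_rows(steps=[[[-1.7, 4, 0], 0], [[-1.7, 4, 0], 0], [[-1.7, 4, 0], 0], [[-1.7, 4, 0], 0], [[-1.7, 4, 0], 0]])

```text
time: 37.65
eef_pos: [0.4336, -0.2613, 0.2003]
ee_rot: [[0.972, 0.233, -0.002], [0.233, -0.972, 0.001], [-0.001, -0.002, -1.0]]
force: [0.5, -0.5, 0.2]
gripper_width: 0.824
```

Emit:
send_rows(steps=[[[-1.7, 4, 1], 0], [[-1.7, 4, 2], 0], [[-0.8, 1.6, 2], 0], [[0, 0, 0], 0], [[0, 0, 0], 0]])

```text
time: 38.15
eef_pos: [0.4157, -0.3624, 0.1503]
ee_rot: [[0.973, 0.233, -0.002], [0.233, -0.973, 0.003], [-0.001, -0.003, -1.0]]
force: [0.2, 0.3, 0.0]
gripper_width: 0.82
```

```bash
cat > kn.py <<'E'
from h import *
s=st()
P=camera_params("wrist"); im=read_camera("wrist"); cv2.imwrite("pics/w18.png",im)
g=cv2.cvtColor(im,cv2.COLOR_BGR2GRAY)
print(proj("wrist",[.4175,-.3628,.054],P),proj("wrist",[.4175,-.3628,.016],P))
E
python3 kn.py
```

```text
t 38.15 pos [ 0.4157 -0.3624  0.1503] yaw -76.54 z [-0.002   0.0026 -1.    ] F [0.2431 0.3391 0.021 ] T [-0.0228 -0.0059 -0.0263] w 70.0 j [-42.3  20.4 100.2   0.   59.5  34.2]
[313.591  198.0009] [313.5876 186.5269]
```

View pics/w18.png

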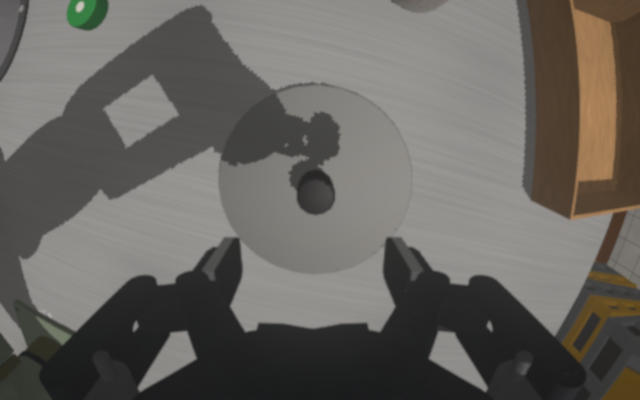

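```bash
python3 - <<'E'
from h import *
s=st(); P=camera_params("wrist"); im=read_camera("wrist")
print(proj("wrist",[.4175,-.3628,.054],P))
g=cv2.GaussianBlur(cv2.cvtColor(im,cv2.COLOR_BGR2GRAY),(3,3),0).astype(float)
m=np.hypot(cv2.Sobel(g,6,1,0),cv2.Sobel(g,6,0,1))
A=np.radians(np.arange(0,360,4))
for z,r,nm in [(.016,.09,"disc"),(.054,.0155,"knob top")]:
    out=[]
    for dx in np.arange(-.012,.0121,.001):
        for dy in np.arange(-.012,.0121,.001):
            q=np.array([proj("wrist",[.4175+dx+r*np.cos(a),-.3628+dy+r*np.sin(a),z],P) for a in A]).round().astype(int)
            out.append((np.minimum(m[q[:,1],q[:,0]],80).mean(),.4175+dx,-.3628+dy))
    out.sort(reverse=True); print(nm,np.array(out[:4]))
print(tool(s,[.4175,-.3628,.0335]))
E
```

```text
t 38.2 pos [ 0.4164 -0.3622  0.1512] yaw -76.48 z [-0.0005  0.0012 -1.    ] F [0.2072 0.5276 0.107 ] T [ 0.0395 -0.0613 -0.0061] w 69.6 j [-42.2  20.4 100.2   0.   59.5  34.2]
[313.4128 198.6063]
disc [[48.4607  0.4195 -0.3638]
 [46.1321  0.4195 -0.3648]
 [45.1853  0.4185 -0.3648]
 [43.7474  0.4185 -0.3638]]
knob top [[62.7572  0.4215 -0.3638]
 [62.4639  0.4215 -0.3628]
 [61.2061  0.4205 -0.3638]
 [60.8575  0.4195 -0.3638]]
[ 0.1003  0.0958 11.7743]
```

Emit:
send_rows(steps=[[[0.2, 0.2, 3], 0], [[0, 0, 4], 0], [[0, 0, 3], 0], [[0, 0, 1.2], 0], [[0, 0, 0.4], 0]])

```text
time: 38.75
eef_pos: [0.419, -0.3636, 0.0352]
ee_rot: [[0.972, 0.235, -0.001], [0.235, -0.972, 0.001], [-0.0, -0.001, -1.0]]
force: [0.8, 0.2, -0.1]
gripper_width: 0.817
```

Emit:
send_rows(steps=[[[0, 0, 0], 0], [[0, 0, 0], 0], [[0, 0, 0], 0], [[0, 0, 0], 0], [[0, 0, 0], 0]], fingers=2, newtons=70)

```text
time: 39.25
eef_pos: [0.4195, -0.3649, 0.0374]
ee_rot: [[0.972, 0.233, 0.002], [0.233, -0.972, -0.001], [0.002, 0.002, -1.0]]
force: [0.2, 1.3, 5.2]
gripper_width: 0.339
```

Emit:
send_rows(steps=[[[0, 0, 0], 0], [[0, 0, 0], 0], [[0, 0, 0], 0]])

```text
time: 39.55
eef_pos: [0.4195, -0.3649, 0.0374]
ee_rot: [[0.972, 0.233, 0.002], [0.233, -0.972, -0.001], [0.002, 0.002, -1.0]]
force: [-0.1, 2.5, 5.8]
gripper_width: 0.338
```

```bash
cat > ld.py <<'E'
from h import *
import sys
z=float(sys.argv[1]) # lid top height rel TCP
s=st(); P=camera_params("wrist"); im=read_camera("wrist"); cv2.imwrite("pics/"+sys.argv[2]+".png",im)
g=cv2.GaussianBlur(cv2.cvtColor(im,cv2.COLOR_BGR2GRAY),(3,3),0).astype(float)
m=np.hypot(cv2.Sobel(g,6,1,0),cv2.Sobel(g,6,0,1))
A=np.radians(np.arange(0,360,3)); out=[]; c=s["eef_pos"]
for dx in np.arange(-.01,.0101,.001):
    for dy in np.arange(-.01,.0101,.001):
        q=np.array([proj("wrist",[c[0]+dx+.09*np.cos(a),c[1]+dy+.09*np.sin(a),c[2]+z],P) for a in A]).round().astype(int)
        ok=(q[:,0]>0)&(q[:,0]<639)&(q[:,1]>0)&(q[:,1]<260)
        out.append((np.minimum(m[q[ok,1],q[ok,0]],80).mean(),dx,dy))
out.sort(reverse=True); print("lid centre - TCP",np.array(out[:5]))
E
python3 ld.py -.0185 w19
```

```text
t 39.55 pos [ 0.4195 -0.3649  0.0374] yaw -76.51 z [ 0.0024 -0.0014 -1.    ] F [-0.0908  2.4656  5.8059] T [ 0.3761  0.0715 -0.0062] w 28.8 j [-42.2  28.2 107.1   0.   44.5  34.2]
lid centre - TCP [[41.8323 -0.001   0.002 ]
 [38.4807 -0.001   0.003 ]
 [35.2821 -0.002  -0.002 ]
 [34.2243 -0.002  -0.001 ]
 [34.1393 -0.001  -0.003 ]]
```

View pics/w19.png

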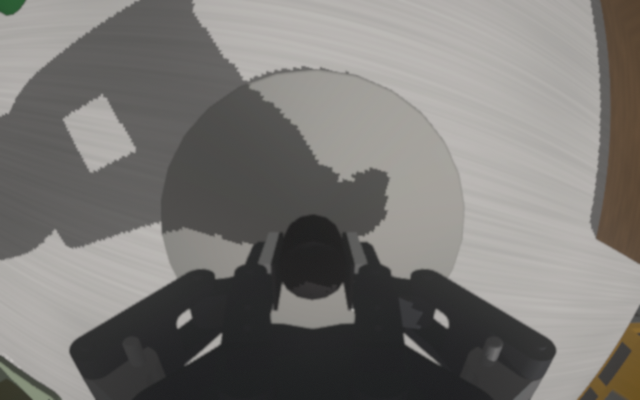

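Emit:
send_rows(steps=[[[0, 0, -1], 0], [[0, 0, -3], 0], [[0, 0, -4.5], 0], [[0, 0, -4.5], 0], [[0, 0, -4.5], 0]])

```text
time: 40.1
eef_pos: [0.4181, -0.3642, 0.2127]
ee_rot: [[0.972, 0.233, -0.0], [0.233, -0.972, -0.0], [-0.0, -0.0, -1.0]]
force: [1.3, -0.7, -3.7]
gripper_width: 0.339
```

Emit:
send_rows(steps=[[[0, 0, -4], 0], [[0, 0, -2], 0], [[0, 0, 0], 0]])

```text
time: 40.4
eef_pos: [0.4196, -0.3654, 0.2746]
ee_rot: [[0.972, 0.233, 0.006], [0.233, -0.972, -0.005], [0.005, 0.007, -1.0]]
force: [-0.0, 0.0, -3.3]
gripper_width: 0.34
```

```bash
python3 - <<'E'
from h import *
s=st()
print(tool(s,[.5435,.1575,.27]))
E
```

```text
t 40.4 pos [ 0.4196 -0.3654  0.2746] yaw -76.5 z [ 0.006  -0.0055 -1.    ] F [-0.0284  0.024  -3.3203] T [ 0.0548 -0.0134 -0.0323] w 29.0 j [-42.2  15.2  88.9  -0.   75.4  34.3]
[ 24.2594 -47.9562   0.2495]
```

Emit:
send_rows(steps=[[[0.6, -1.2, 0], 0], [[1.2, -2.4, 0], 0], [[1.8, -3.6, 0], 0], [[1.8, -3.6, 0], 0], [[1.8, -3.6, 0], 0]])

```text
time: 40.9
eef_pos: [0.4538, -0.2048, 0.2679]
ee_rot: [[0.972, 0.233, -0.005], [0.233, -0.972, 0.003], [-0.004, -0.004, -1.0]]
force: [0.7, -0.5, -4.0]
gripper_width: 0.338
```

Emit:
send_rows(steps=[[[1.8, -3.6, 0], 0], [[1.8, -3.6, 0], 0], [[1.8, -3.6, 0], 0], [[1.8, -3.6, 0], 0], [[1.8, -3.6, 0], 0]])

```text
time: 41.4
eef_pos: [0.4988, -0.0091, 0.2681]
ee_rot: [[0.972, 0.234, -0.005], [0.234, -0.972, 0.001], [-0.005, -0.002, -1.0]]
force: [0.3, 0.0, -3.3]
gripper_width: 0.338
```

Emit:
send_rows(steps=[[[1.8, -3.6, 0], 0], [[1.8, -3.6, 0], 0], [[1.8, -3.6, 0], 0], [[1.2, -2.4, 0], 0], [[0.6, -1.2, 0], 0]])

```text
time: 41.9
eef_pos: [0.5353, 0.1479, 0.2678]
ee_rot: [[0.972, 0.236, -0.005], [0.236, -0.972, -0.0], [-0.005, -0.001, -1.0]]
force: [-0.3, -0.6, -3.7]
gripper_width: 0.335
```

```bash
python3 - <<'E'
from h import *
s=st()
print(tool(s,[.5435,.1575,.16]))
E
```

```text
t 41.9 pos [0.5353 0.1479 0.2678] yaw -76.33 z [-0.0053 -0.0003 -1.    ] F [-0.3092 -0.5621 -3.691 ] T [-0.0237 -0.0287  0.0139] w 28.6 j [14.2 15.7 89.2  0.1 75.4 90.5]
[ 1.0763 -0.7287 10.7768]
```

Emit:
send_rows(steps=[[[0.8, -1, 1], 0], [[0, 0, 3], 0], [[0, 0, 3], 0], [[0, 0, 2], 0], [[0, 0, 0], 0]])

```text
time: 42.4
eef_pos: [0.5393, 0.1554, 0.176]
ee_rot: [[0.973, 0.233, -0.01], [0.233, -0.973, -0.003], [-0.01, 0.001, -1.0]]
force: [0.1, -1.0, -3.2]
gripper_width: 0.34
```

Emit:
send_rows(steps=[[[0, 0, 0], 0], [[0, 0, 0], 0]])

```text
time: 42.6
eef_pos: [0.5431, 0.1567, 0.1816]
ee_rot: [[0.972, 0.233, 0.002], [0.233, -0.972, 0.001], [0.002, -0.0, -1.0]]
force: [-0.5, -0.2, -3.0]
gripper_width: 0.339
```

```bash
python3 ld.py -.0214 w20;  python3 - <<'E'
from h import *
s=st()
print(tool(s,[.5435,.1575,.1424]))
im=read_camera("scene"); cv2.imwrite("pics/s20.png",cv2.resize(im[120:300,320:520],None,fx=3.5,fy=3.5))
E
```

```text
t 42.6 pos [0.5431 0.1567 0.1816] yaw -76.53 z [ 0.0023  0.0006 -1.    ] F [-0.4515 -0.1695 -2.9513] T [-0.0173 -0.0147 -0.0046] w 28.9 j [14.9 19.8 96.2 -0.  63.9 91.5]
lid centre - TCP [[48.1853 -0.001  -0.    ]
 [44.5847 -0.001  -0.001 ]
 [43.3779 -0.001   0.001 ]
 [42.4956 -0.002  -0.001 ]
 [41.5313 -0.002  -0.    ]]
t 42.65 pos [0.5431 0.1568 0.1819] yaw -76.52 z [ 0.0027  0.0007 -1.    ] F [-0.0459 -0.9412 -3.1384] T [0.0071 0.0133 0.0083] w 28.9 j [14.9 19.8 96.1 -0.  63.9 91.5]
[ 0.0414 -0.0615  3.9456]
```

View pics/s20.png

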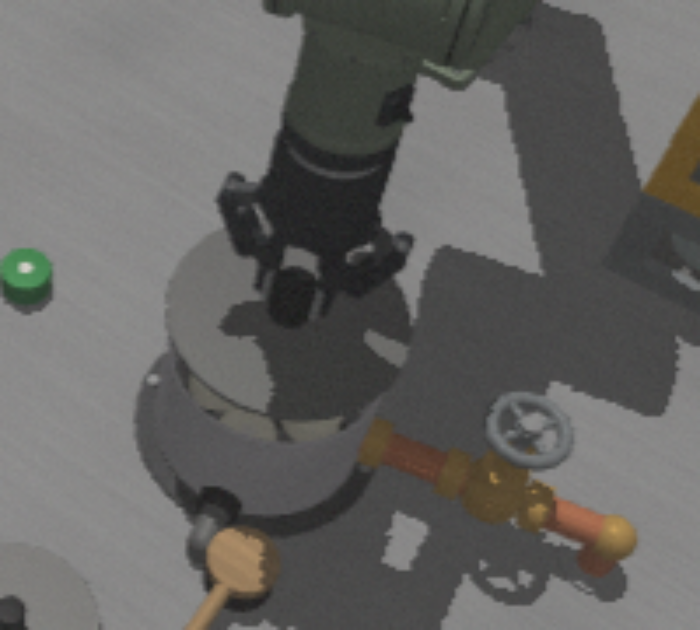

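Emit:
send_rows(steps=[[[0.1, 0, 1.2], 0], [[0, 0, 1], 0], [[0, 0, 0.6], 0], [[0, 0, 0.3], 0], [[0, 0, 0], 0]])

```text
time: 43.2
eef_pos: [0.5429, 0.157, 0.1487]
ee_rot: [[0.972, 0.234, -0.001], [0.234, -0.972, -0.0], [-0.001, -0.0, -1.0]]
force: [-0.8, 0.5, -1.9]
gripper_width: 0.344
```

Emit:
send_rows(steps=[[[0, 0, 0.4], 0], [[0, 0, 0.2], 0], [[0, 0, 0], 0]])

```text
time: 43.5
eef_pos: [0.5431, 0.157, 0.1433]
ee_rot: [[0.972, 0.234, -0.0], [0.234, -0.972, 0.0], [-0.0, -0.0, -1.0]]
force: [0.3, -0.2, -3.2]
gripper_width: 0.338
```

```bash
python3 - <<'E'
from h import *
s=st()
print(tool(s,[.5435,.1575,.1424]))
E
```

```text
t 43.5 pos [0.5431 0.157  0.1433] yaw -76.49 z [-0.0004  0.     -1.    ] F [ 0.2745 -0.2412 -3.1714] T [ 0.0167  0.0264 -0.0112] w 28.9 j [15.  21.9 99.   0.  59.1 91.4]
[ 0.0471 -0.0357  0.0885]
```

No contact on the way in, and the plug is inside the mouth. One more millimetre to touch down.

Emit:
send_rows(steps=[[[0, 0, 0.1], 0], [[0, 0, 0.05], 0], [[0, 0, 0], 0]])

```text
time: 43.8
eef_pos: [0.5434, 0.1572, 0.1425]
ee_rot: [[0.972, 0.234, 0.001], [0.234, -0.972, 0.0], [0.001, -0.0, -1.0]]
force: [-0.9, 0.4, -1.5]
gripper_width: 0.342
```

```bash
python3 - <<'E'
from h import *
s=st()
E
```

```text
t 43.8 pos [0.5434 0.1572 0.1425] yaw -76.49 z [ 0.0007  0.0003 -1.    ] F [-0.8615  0.4402 -1.4893] T [-0.0631  0.0759 -0.0265] w 29.2 j [15.  21.9 99.1  0.  58.9 91.4]
```

Emit:
send_rows(steps=[[[0, 0, 0.1], 0], [[0, 0, 0], 0]])

```text
time: 44.0
eef_pos: [0.5434, 0.1571, 0.1424]
ee_rot: [[0.972, 0.234, 0.001], [0.234, -0.972, 0.0], [0.001, -0.0, -1.0]]
force: [-2.6, -0.7, 5.3]
gripper_width: 0.339
```

Emit:
send_rows(steps=[[[0, 0, 0], 0], [[0, 0, 0], 0], [[0, 0, 0], 0], [[0, 0, 0], 0]], fingers=7)

```text
time: 44.4
eef_pos: [0.5434, 0.1571, 0.141]
ee_rot: [[0.972, 0.234, 0.0], [0.234, -0.972, 0.0], [0.0, -0.0, -1.0]]
force: [-0.1, -0.0, -0.0]
gripper_width: 0.819
```

Emit:
send_rows(steps=[[[0, 0, -1], 0], [[0, 0, -3], 0], [[0, 0, -4], 0], [[0, 0, -2], 0], [[0, 0, 0], 0]])

```text
time: 44.9
eef_pos: [0.5451, 0.1576, 0.2453]
ee_rot: [[0.972, 0.234, 0.008], [0.234, -0.972, 0.002], [0.008, -0.0, -1.0]]
force: [0.4, -0.9, -0.3]
gripper_width: 0.819
```

```bash
python3 - <<'E'
from h import *
s=st()
im=read_camera("scene"); cv2.imwrite("pics/s21.png",cv2.resize(im[120:300,320:520],None,fx=3.5,fy=3.5))
im=read_camera("wrist"); cv2.imwrite("pics/w21.png",im)
print(tool(s,[.503,.338,.25]))
E
```

```text
t 44.9 pos [0.5451 0.1576 0.2453] yaw -76.49 z [ 0.0081  0.0022 -1.    ] F [ 0.4399 -0.8778 -0.3243] T [ 0.0106 -0.0006  0.0193] w 70.0 j [15.  17.2 90.4  0.  71.9 91.4]
[  0.1219 -18.5282  -0.4635]
```

View pics/s21.png

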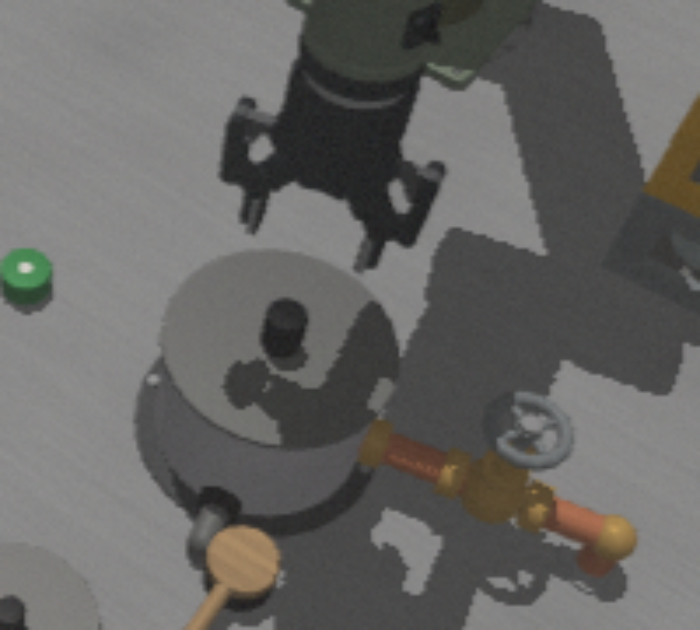

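View pics/w21.png

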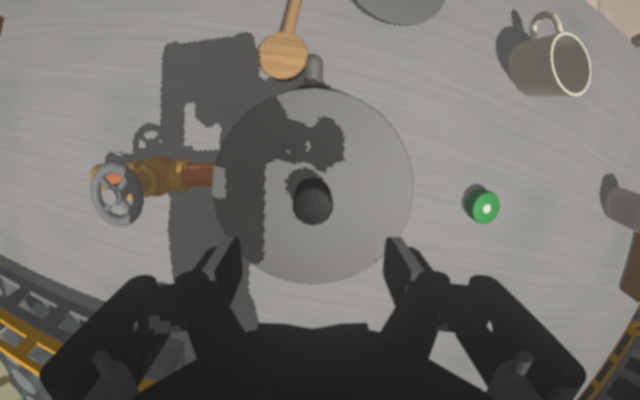

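The lid sits level on the rim, and touchdown came at the predicted height of 142.5 mm. On to the valve.

Emit:
send_rows(steps=[[[0, -2, -0.5], 0], [[0, -4, 0], 0.1], [[0.4, -4, 0], 0.1], [[0.8, -4, 0], 0.1], [[1, -3, 0], 0.1]], fingers=8.5)

```text
time: 45.5
eef_pos: [0.5449, 0.3271, 0.2442]
ee_rot: [[0.986, -0.166, -0.003], [-0.166, -0.986, -0.001], [-0.003, 0.002, -1.0]]
force: [0.5, -0.6, 1.3]
gripper_width: 0.996
```

Emit:
send_rows(steps=[[[0, 0, 0], 0.05], [[0, 0, 0], 0], [[0, 0, 0], 0]])

```text
time: 45.8
eef_pos: [0.5457, 0.3246, 0.2445]
ee_rot: [[0.977, -0.212, -0.003], [-0.212, -0.977, -0.002], [-0.002, 0.002, -1.0]]
force: [-0.3, -1.0, 0.2]
gripper_width: 0.994
```

```bash
python3 - <<'E'
from h import *
s=st()
print(tool(s,[.5037,.338,.119]))
im=read_camera("wrist"); cv2.imwrite("pics/w22.png",im)
print(proj("wrist",[.5037,.338,.135]))
E
```

```text
t 45.8 pos [0.5457 0.3246 0.2445] yaw -102.21 z [-0.0026 -0.0016 -1.    ] F [-0.3248 -0.9562  0.1919] T [ 0.0366  0.0184 -0.0121] w 84.9 j [ 29.7  23.7  80.6  -0.   75.9 131.9]
[-4.357  -0.4482 12.5612]
[306.7876 244.7985]
```

View pics/w22.png

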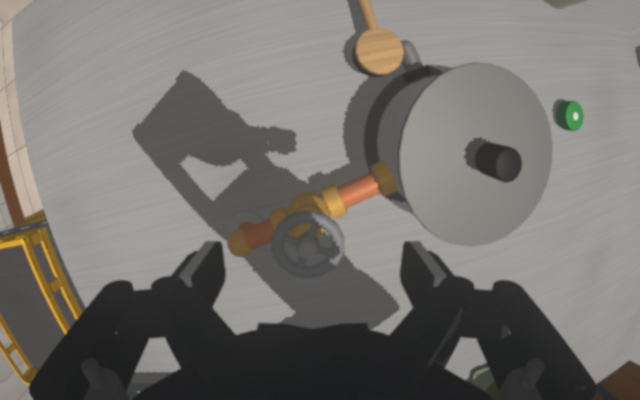

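Emit:
send_rows(steps=[[[-2.3, -0.25, 0], 0], [[-2.1, -0.2, 0], 0], [[0, 0, 2], 0], [[0, 0, 4], 0], [[0, 0, 3.5], 0]])

```text
time: 46.35
eef_pos: [0.5039, 0.3381, 0.1504]
ee_rot: [[0.977, -0.213, 0.001], [-0.213, -0.977, 0.001], [0.001, -0.001, -1.0]]
force: [-0.7, -0.7, -0.2]
gripper_width: 0.992
```

Emit:
send_rows(steps=[[[0, 0, 2], 0], [[0, 0, 1], 0], [[0, 0, 0], 0]])

```text
time: 46.65
eef_pos: [0.5037, 0.338, 0.1199]
ee_rot: [[0.977, -0.213, -0.002], [-0.213, -0.977, -0.001], [-0.002, 0.002, -1.0]]
force: [0.6, 0.0, 0.3]
gripper_width: 0.995
```

```bash
python3 - <<'E'
from h import *
s=st()
print(tool(s,[.5037,.338,.119]))
E
```

```text
t 46.65 pos [0.5037 0.338  0.1199] yaw -102.29 z [-0.0022 -0.0014 -1.    ] F [0.6133 0.0448 0.3352] T [-0.0104  0.018  -0.0297] w 84.9 j [ 32.8  26.6  94.9   0.   58.7 135.1]
[ 0.001  -0.0044  0.0933]
```

Emit:
send_rows(steps=[[[0, 0, 0], 0], [[0, 0, 0], 0], [[0, 0, 0], 0], [[0, 0, 0], 0], [[0, 0, 0], 0]], fingers=5.5, newtons=60)

```text
time: 47.15
eef_pos: [0.5047, 0.3377, 0.1233]
ee_rot: [[0.977, -0.212, 0.002], [-0.212, -0.977, -0.002], [0.002, 0.001, -1.0]]
force: [-0.4, -5.3, 4.6]
gripper_width: 0.707
```

Emit:
send_rows(steps=[[[0, 0, -0.02], -0.1], [[0, 0, -0.03], -0.14], [[0, 0, -0.03], -0.14], [[0, 0, -0.03], -0.14], [[0, 0, 0], 0]])

```text
time: 47.65
eef_pos: [0.5047, 0.3382, 0.1243]
ee_rot: [[0.953, 0.302, 0.002], [0.302, -0.953, -0.001], [0.002, 0.001, -1.0]]
force: [-0.5, -4.6, 7.8]
gripper_width: 0.708
```

```bash
python3 - <<'E'
from h import *
s=st()
im=read_camera("wrist"); cv2.imwrite("pics/w23.png",im)
E
```

```text
t 47.65 pos [0.5047 0.3382 0.1243] yaw -72.44 z [ 0.0021 -0.0006 -1.    ] F [-0.4695 -4.6111  7.7678] T [-0.8881  0.2011  0.2278] w 60.5 j [ 32.8  26.3  94.6  -0.1  59.  105.3]
```

View pics/w23.png

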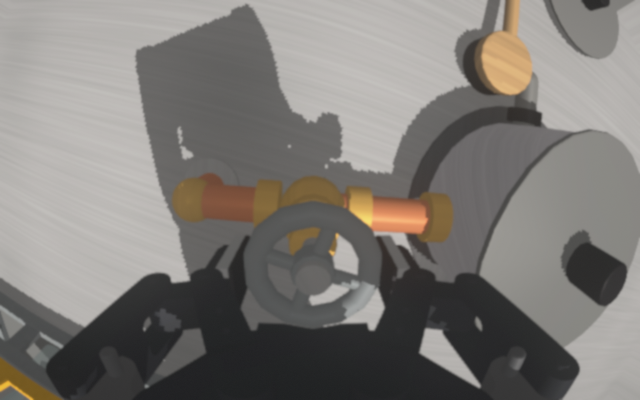

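Emit:
send_rows(steps=[[[0, 0, -0.03], -0.14], [[0, 0, -0.03], -0.14], [[0, 0, -0.02], -0.14], [[0, 0, -0.03], -0.14], [[0, 0, -0.03], -0.14]])

```text
time: 48.2
eef_pos: [0.5043, 0.3388, 0.1256]
ee_rot: [[0.534, 0.846, 0.001], [0.846, -0.534, 0.001], [0.001, 0.001, -1.0]]
force: [-3.8, -2.2, 6.9]
gripper_width: 0.711
```

Emit:
send_rows(steps=[[[0, 0, -0.03], -0.14], [[0, 0, -0.03], -0.14], [[0, 0, -0.02], -0.14], [[0, 0, -0.03], -0.14], [[0, 0, -0.03], -0.14]])

```text
time: 48.7
eef_pos: [0.5036, 0.3389, 0.1269]
ee_rot: [[-0.137, 0.991, -0.0], [0.991, 0.137, 0.001], [0.001, -0.0, -1.0]]
force: [-5.1, -2.3, 6.6]
gripper_width: 0.707
```

```bash
python3 - <<'E'
from h import *
s=st()
im=read_camera("wrist"); cv2.imwrite("pics/w24.png",im)
E
```

```text
t 48.7 pos [0.5036 0.3389 0.1269] yaw 7.85 z [-0.0002  0.0008 -1.    ] F [-5.0586 -2.2844  6.6098] T [-0.443   0.4856 -0.2329] w 60.4 j [32.8 26.2 94.5  0.1 59.3 25. ]
```

View pics/w24.png

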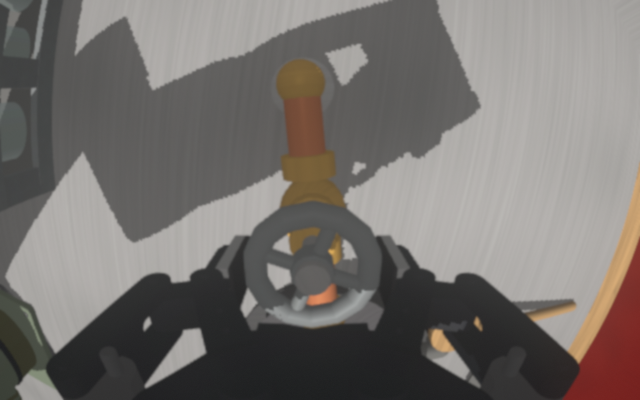

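Emit:
send_rows(steps=[[[0, 0, -0.03], -0.14], [[0, 0, -0.03], -0.14], [[0, 0, -0.02], -0.14], [[0, 0, -0.03], -0.14], [[0, 0, -0.03], -0.14]])

```text
time: 49.25
eef_pos: [0.503, 0.3386, 0.1283]
ee_rot: [[-0.742, 0.67, -0.002], [0.67, 0.742, 0.0], [0.001, -0.001, -1.0]]
force: [-7.0, -4.2, 8.1]
gripper_width: 0.713
```

Emit:
send_rows(steps=[[[0, 0, -0.03], -0.14], [[0, 0, -0.03], -0.14], [[0, 0, -0.02], -0.14], [[0, 0, -0.03], -0.14], [[0, 0, -0.03], -0.14]])

```text
time: 49.75
eef_pos: [0.5027, 0.3379, 0.1296]
ee_rot: [[-0.999, 0.034, -0.002], [0.034, 0.999, -0.001], [0.002, -0.001, -1.0]]
force: [-6.5, -6.5, 7.7]
gripper_width: 0.707
```

Emit:
send_rows(steps=[[[0, 0, -0.03], -0.14], [[0, 0, -0.03], -0.14], [[0, 0, -0.02], -0.14], [[0, 0, -0.03], -0.14], [[0, 0, -0.03], -0.14]])

```text
time: 50.25
eef_pos: [0.5029, 0.3373, 0.1309]
ee_rot: [[-0.786, -0.618, -0.002], [-0.618, 0.786, -0.002], [0.003, -0.0, -1.0]]
force: [-5.2, -7.3, 8.3]
gripper_width: 0.706
```

Emit:
send_rows(steps=[[[0, 0, -0.03], -0.14], [[0, 0, -0.03], -0.14], [[0, 0, -0.02], -0.14], [[0, 0, -0.03], -0.14], [[0, 0, 0], 0]])

```text
time: 50.75
eef_pos: [0.5033, 0.3369, 0.132]
ee_rot: [[-0.34, -0.94, -0.002], [-0.94, 0.34, -0.003], [0.003, 0.0, -1.0]]
force: [-4.1, -8.2, 8.4]
gripper_width: 0.71
```

```bash
python3 - <<'E'
from h import *
s=st()
im=read_camera("wrist"); cv2.imwrite("pics/w25.png",im)
E
```

```text
t 50.75 pos [0.5033 0.3369 0.132 ] yaw 160.13 z [-0.0015 -0.0031 -1.    ] F [-4.0529 -8.2077  8.4135] T [-1.0547  0.8748  0.229 ] w 60.6 j [  32.8   25.9   94.2   -0.1   60.1 -127.3]
```

View pics/w25.png

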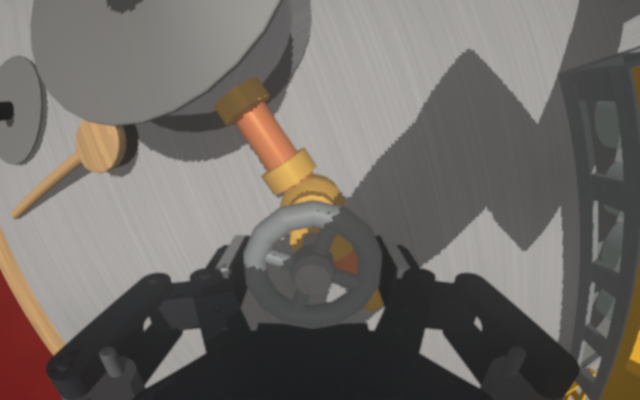

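Emit:
send_rows(steps=[[[0, 0, 0], 0], [[0, 0, 0], 0], [[0, 0, 0], 0], [[0, 0, 0], 0], [[0, 0, 0], 0]], fingers=8.5)

```text
time: 51.3
eef_pos: [0.5043, 0.3391, 0.1302]
ee_rot: [[-0.34, -0.94, 0.0], [-0.94, 0.34, 0.0], [-0.0, -0.0, -1.0]]
force: [0.2, 0.2, -0.9]
gripper_width: 0.995
```

Emit:
send_rows(steps=[[[0, 0, -2], 0], [[0, 0, -2], 0], [[0, 0, -1], 0], [[0, 0, 0], 0.14], [[0, 0, 0], 0.14]])

```text
time: 51.8
eef_pos: [0.5043, 0.339, 0.1805]
ee_rot: [[-0.591, -0.807, 0.001], [-0.807, 0.591, 0.0], [-0.001, -0.0, -1.0]]
force: [-1.1, -0.2, 0.4]
gripper_width: 0.993
```

Emit:
send_rows(steps=[[[0, 0, 0], 0.14], [[0, 0, 0], 0.14], [[0, 0, 0], 0.14], [[0, 0, 0], 0.14], [[0, 0, 0], 0.14]])

```text
time: 52.3
eef_pos: [0.5041, 0.3389, 0.1799]
ee_rot: [[-0.972, -0.236, -0.0], [-0.236, 0.972, -0.0], [0.0, -0.0, -1.0]]
force: [-1.0, -0.1, -0.5]
gripper_width: 0.994
```

Emit:
send_rows(steps=[[[0, 0, 0], 0.14], [[0, 0, 0], 0.14], [[0, 0, 0], 0.14], [[0, 0, 0], 0.14], [[0, 0, 0], 0.14]])

```text
time: 52.8
eef_pos: [0.5041, 0.3389, 0.1798]
ee_rot: [[-0.895, 0.446, -0.001], [0.446, 0.895, -0.0], [0.0, -0.0, -1.0]]
force: [0.9, 0.1, 0.6]
gripper_width: 0.993
```

Emit:
send_rows(steps=[[[0, 0, 0], 0.14], [[0, 0, 0], 0.14], [[0, 0, 0], 0.14], [[0, 0, 0], 0.14], [[0, 0, 0], 0.14]])

```text
time: 53.3
eef_pos: [0.5041, 0.3389, 0.1799]
ee_rot: [[-0.398, 0.917, -0.0], [0.917, 0.398, -0.0], [0.0, -0.0, -1.0]]
force: [-0.4, -0.6, -0.7]
gripper_width: 0.995
```

Emit:
send_rows(steps=[[[0, 0, 0], 0.14], [[0, 0, 0], 0.14], [[0, 0, 0], 0.14], [[0, 0, 0], 0.14], [[0, 0, 0], 0.14]])

```text
time: 53.8
eef_pos: [0.5041, 0.3388, 0.1798]
ee_rot: [[0.287, 0.958, -0.001], [0.958, -0.287, -0.0], [-0.0, -0.0, -1.0]]
force: [0.1, 0.6, -0.7]
gripper_width: 0.996
```

Emit:
send_rows(steps=[[[0, 0, 0], 0.14], [[0, 0, 0], 0.14], [[0, 0, 0], 0.14], [[0, 0, 0], 0.14], [[0, 0, 0], 0]])

```text
time: 54.3
eef_pos: [0.5041, 0.3388, 0.1799]
ee_rot: [[0.748, 0.664, -0.0], [0.664, -0.748, -0.0], [-0.0, -0.0, -1.0]]
force: [0.5, 0.7, 0.2]
gripper_width: 0.995
```

```bash
python3 - <<'E'
from h import *
s=st()
im=read_camera("wrist"); cv2.imwrite("pics/w26.png",im)
print(tool(s,[.5037,.338,.128]),proj("wrist",[.5035,.338,.1438]))
E
```

```text
t 54.3 pos [0.5041 0.3388 0.1799] yaw -48.41 z [-0.0005 -0.0002 -1.    ] F [0.454  0.6605 0.1718] T [0.0089 0.0198 0.0033] w 85.0 j [32.8 23.6 90.4  0.  66.  81.2]
[-0.0832  0.0379  5.1879] [312.8288 229.8862]
```

View pics/w26.png

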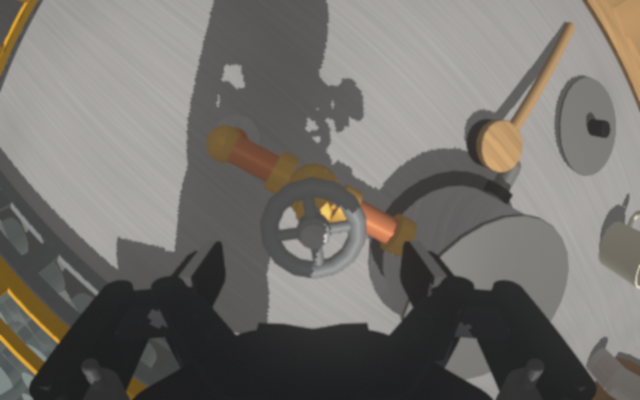

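Emit:
send_rows(steps=[[[-0.1, 0, 2], 0], [[0, 0, 2], 0], [[0, 0, 1.2], 0], [[0, 0, 0], 0], [[0, 0, 0], 0]])

```text
time: 54.85
eef_pos: [0.5038, 0.3384, 0.1285]
ee_rot: [[0.747, 0.664, 0.0], [0.664, -0.747, 0.0], [0.001, 0.0, -1.0]]
force: [-0.1, -0.5, 0.3]
gripper_width: 0.994
```

Emit:
send_rows(steps=[[[0, 0, 0], 0], [[0, 0, 0], 0], [[0, 0, 0], 0], [[0, 0, 0], 0], [[0, 0, 0], 0]], fingers=5.5)

```text
time: 55.35
eef_pos: [0.5043, 0.3384, 0.1298]
ee_rot: [[0.748, 0.664, 0.003], [0.664, -0.748, 0.001], [0.003, 0.001, -1.0]]
force: [-0.0, -2.9, 6.1]
gripper_width: 0.71
```

Emit:
send_rows(steps=[[[0, 0, -0.03], -0.14], [[0, 0, -0.03], -0.14], [[0, 0, -0.02], -0.14], [[0, 0, -0.03], -0.14], [[0, 0, -0.03], -0.14]])

```text
time: 55.85
eef_pos: [0.5038, 0.3386, 0.1311]
ee_rot: [[0.14, 0.99, 0.001], [0.99, -0.14, 0.002], [0.002, 0.001, -1.0]]
force: [-2.2, -0.5, 6.4]
gripper_width: 0.711
```

Emit:
send_rows(steps=[[[0, 0, -0.03], -0.14], [[0, 0, -0.03], -0.14], [[0, 0, -0.02], -0.14], [[0, 0, -0.03], -0.14], [[0, 0, -0.03], -0.14]])

```text
time: 56.35
eef_pos: [0.5033, 0.3385, 0.1325]
ee_rot: [[-0.531, 0.847, 0.0], [0.847, 0.531, 0.001], [0.001, 0.001, -1.0]]
force: [-3.1, -1.2, 6.5]
gripper_width: 0.71
```

Emit:
send_rows(steps=[[[0, 0, -0.03], -0.14], [[0, 0, -0.03], -0.14], [[0, 0, -0.02], -0.14], [[0, 0, -0.03], -0.14], [[0, 0, -0.03], -0.14]])

```text
time: 56.85
eef_pos: [0.5029, 0.3381, 0.1338]
ee_rot: [[-0.952, 0.306, -0.001], [0.306, 0.952, 0.001], [0.001, 0.0, -1.0]]
force: [-4.5, -2.2, 7.3]
gripper_width: 0.708
```

Emit:
send_rows(steps=[[[0, 0, -0.03], -0.14], [[0, 0, -0.03], -0.14], [[0, 0, -0.02], -0.14], [[0, 0, -0.03], -0.14], [[0, 0, 0], 0]])

```text
time: 57.35
eef_pos: [0.5029, 0.3376, 0.1348]
ee_rot: [[-0.97, -0.244, -0.001], [-0.244, 0.97, -0.0], [0.001, -0.0, -1.0]]
force: [-2.8, -3.0, 7.1]
gripper_width: 0.713
```

```bash
python3 - <<'E'
from h import *
s=st()
im=read_camera("wrist"); cv2.imwrite("pics/w27.png",im)
E
```

```text
t 57.35 pos [0.5029 0.3376 0.1348] yaw 104.13 z [-0.0007 -0.0005 -1.    ] F [-2.8328 -3.0348  7.056 ] T [-0.3376  0.5094  0.1742] w 60.9 j [ 32.8  25.7  94.1  -0.   60.3 -71.3]
```

View pics/w27.png

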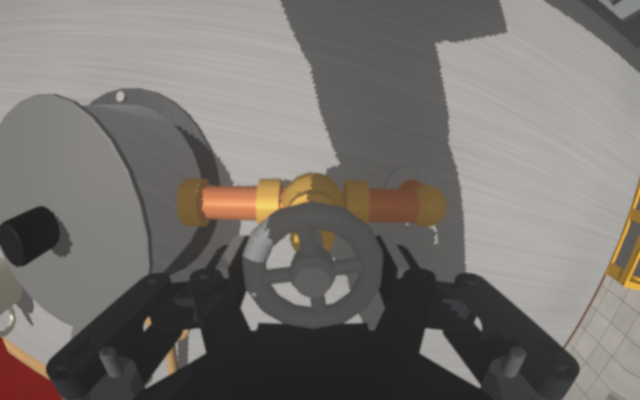

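Emit:
send_rows(steps=[[[0, 0, -0.03], -0.12], [[0, 0, -0.02], -0.12], [[0, 0, -0.02], -0.12], [[0, 0, -0.02], -0.12], [[0, 0, 0], 0]])

```text
time: 57.9
eef_pos: [0.5031, 0.3373, 0.1357]
ee_rot: [[-0.748, -0.664, -0.0], [-0.664, 0.748, -0.001], [0.001, -0.0, -1.0]]
force: [-1.8, -3.3, 7.5]
gripper_width: 0.707
```

```bash
python3 -c "
from h import *
st()"
```

```text
t 57.9 pos [0.5031 0.3373 0.1357] yaw 131.62 z [-0.0005 -0.0011 -1.    ] F [-1.7559 -3.3301  7.5431] T [-0.4361  0.5342  0.1656] w 60.4 j [ 32.8  25.6  94.   -0.   60.4 -98.8]
```

Emit:
send_rows(steps=[[[0, 0, -0.01], -0.06], [[0, 0, -0.01], -0.06], [[0, 0, 0], 0]])

```text
time: 58.2
eef_pos: [0.5031, 0.3373, 0.136]
ee_rot: [[-0.664, -0.748, -0.0], [-0.748, 0.664, -0.001], [0.001, -0.001, -1.0]]
force: [-2.6, -4.2, 8.3]
gripper_width: 0.712
```

```bash
python3 -c "
from h import *
st()"
```

```text
t 58.2 pos [0.5031 0.3373 0.136 ] yaw 138.42 z [-0.0003 -0.0012 -1.    ] F [-2.5879 -4.1768  8.2674] T [-0.506   0.4469  0.0964] w 60.8 j [  32.8   25.6   94.    -0.1   60.5 -105.6]
```

Emit:
send_rows(steps=[[[0, 0, 0], -0.06], [[0, 0, 0], 0]])

```text
time: 58.4
eef_pos: [0.5032, 0.3372, 0.136]
ee_rot: [[-0.622, -0.783, -0.001], [-0.783, 0.622, -0.0], [0.001, 0.001, -1.0]]
force: [-2.4, -4.8, 8.0]
gripper_width: 0.712
```

```bash
python3 -c "
from h import *
st()"
```

```text
t 58.4 pos [0.5032 0.3372 0.136 ] yaw 141.57 z [-0.0008 -0.0002 -1.    ] F [-2.4436 -4.7609  7.9671] T [-0.6613  0.3384 -1.3485] w 60.8 j [  32.7   25.6   94.     0.    60.5 -108.8]
```

Emit:
send_rows(steps=[[[0, 0, 0], -0.06], [[0, 0, 0], 0]])

```text
time: 58.6
eef_pos: [0.5047, 0.3393, 0.1362]
ee_rot: [[-0.572, -0.82, 0.003], [-0.82, 0.572, 0.004], [-0.005, -0.0, -1.0]]
force: [1.4, 2.1, 6.0]
gripper_width: 0.709
```

```bash
python3 -c "
from h import *
st()"
```

```text
t 58.6 pos [0.5047 0.3393 0.1362] yaw 145.13 z [ 0.0033  0.0041 -1.    ] F [1.3959 2.0605 5.9607] T [ 0.385  -0.0781 -0.4094] w 60.6 j [  32.8   25.6   93.9    0.1   60.2 -112.4]
```

The torque reached -1.35 N m at about 451° and then the pads slipped, so the wheel is at its upper stop. Releasing and retreating.

Emit:
send_rows(steps=[[[0, 0, 0], 0], [[0, 0, 0], 0], [[0, 0, 0], 0], [[0, 0, 0], 0], [[0, 0, 0], 0]], fingers=8.5)

```text
time: 59.1
eef_pos: [0.5033, 0.3381, 0.1344]
ee_rot: [[-0.57, -0.822, -0.0], [-0.822, 0.57, -0.0], [0.001, 0.0, -1.0]]
force: [0.0, -0.4, 0.9]
gripper_width: 0.994
```

Emit:
send_rows(steps=[[[0, 0, -1], 0], [[0, 0, -3], 0], [[0, 0, -4], 0], [[0, 0, -3], 0], [[0, 0, 0], 0]])

```text
time: 59.6
eef_pos: [0.5055, 0.3396, 0.2507]
ee_rot: [[-0.57, -0.822, 0.009], [-0.822, 0.57, 0.006], [-0.01, -0.004, -1.0]]
force: [0.6, -0.4, -0.2]
gripper_width: 1.001
```

```bash
python3 - <<'E'
from h import *
s=st()
im=read_camera("wrist"); cv2.imwrite("pics/w28.png",im)
for c in ["scene","top"]:
    im=read_camera(c); cv2.imwrite(f"pics/{c}28.png",im)
    for t in ["lid_seat","lid_knob","wheel_centre"]:
        for d in place_of(c,t): print(c,t,round(d["conf"],2),np.array(d["position"]))
E
```

```text
t 59.6 pos [0.5055 0.3396 0.2507] yaw 145.25 z [ 0.0094  0.0061 -0.9999] F [ 0.5718 -0.3985 -0.218 ] T [-0.0398 -0.0147 -0.0025] w 85.5 j [  32.8   20.7   84.4    0.    74.3 -112.4]
scene lid_seat 0.87 [0.814  0.1124 0.0013]
scene lid_seat 0.61 [0.5423 0.1574 0.1112]
scene lid_seat 0.31 [0.5426 0.1552 0.1427]
scene lid_knob 0.86 [0.8094 0.1118 0.0272]
scene lid_knob 0.7 [0.5463 0.157  0.1409]
scene lid_knob 0.26 [0.5496 0.1557 0.0007]
scene wheel_centre 0.66 [0.5056 0.3357 0.1516]
top lid_seat 0.63 [0.811  0.1101 0.0076]
top lid_seat 0.57 [0.5451 0.1565 0.1187]
top lid_knob 0.96 [0.8105 0.113  0.0327]
top lid_knob 0.84 [0.542  0.1621 0.1439]
top wheel_centre 0.67 [0.5033 0.339  0.1468]
```

View pics/w28.png

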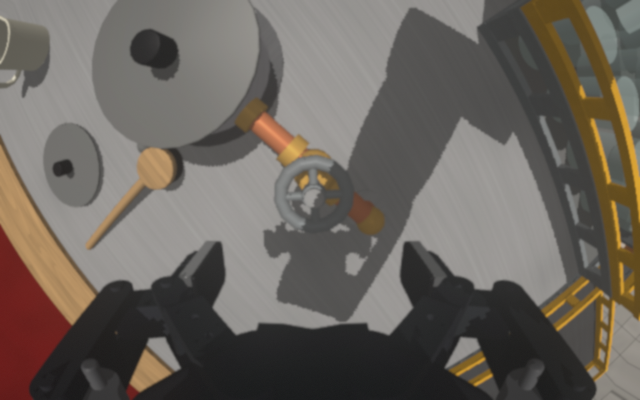

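View pics/scene28.png

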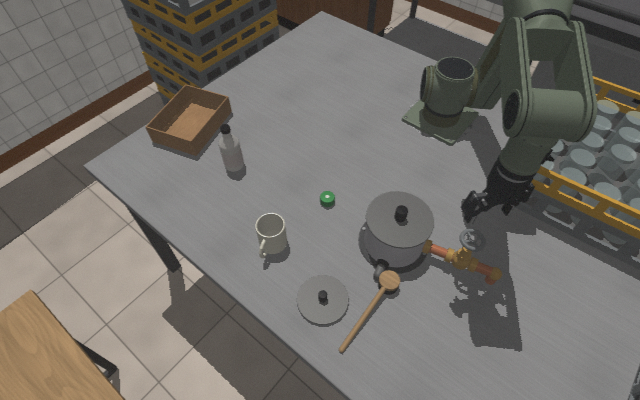

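```bash
python3 -c "
from h import *
st(); print(ctrl.close_job())"
```

```text
t 60.05 pos [0.5032 0.338  0.2437] yaw 145.24 z [-0.0015 -0.0009 -1.    ] F [0.5895 0.6701 0.1771] T [-0.0025 -0.038  -0.0036] w 85.0 j [  32.8   21.1   84.9    0.    74.2 -112.4]
the job is handed in; nothing more can be done
None
```

I carried out the whole job in the order asked and handed it in at about 60 s of the 210 s allowed.

- **Shutting the feed:** I turned the wheel about 80° clockwise until the wrist torque jumped to 1.5 N m, which I took as the lower stop.
- **Pucks:** The large lid went onto the free patch of counter. All four white pucks then went into the pot and lay flat on its floor. The green one was left alone.
- **Lid:** It went back on without catching. It touched down at a tool height of 142.5 mm, against 142.4 mm expected for a seated lid. The final pictures show it level.
- **Opening the feed:** I turned the wheel anticlockwise about 450° in two grips. The torque rose to -1.35 N m at the stop and then the pads slipped slightly. The cameras put the wheel at 147–152 mm, against 150 mm when fully open.

The last pictures showed the bottle, mug, brush, small lid and green puck where they started, and the gripper open and clear of everything. The camera position estimates differed from one another by up to about 5 mm. None of the checks failed. I did not check the final wheel angle from the spokes; it rests on the torque and the wheel height.

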